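Tip the grinding balls out under the low shield

ROBOT

A 6-joint arm with a two-finger parallel gripper is mounted at the origin on the work surface. World frame = base frame: x ahead of the robot, y to its left, z up, the work surface at z = 0. Lengths are in m, angles in degrees, forces in N, time in s.
With the tool pointing down it reaches from about 0.35 to 0.875 m from the base axis. Payload 4.2 kg.
Tool frame: the origin (TCP) lies on the centre line of the jaws, within the pads' length; the fingertips stand 19 mm ahead of it and the grasp point (between the pads) is the TCP; z points along the fingers, y is the line along which they close (so a half turn about z gives the same grasp; the last joint's range is limited). The gripper opens to 87 mm and grips with 3 to 60 N. Pads are 19 mm wide; open, the fingers measure 117 mm over their backs; the gripper's body (75 mm by 190 mm) begins 51 mm behind the grasp point.
Start: joints at [-54.225, 22.042, 0.453, 0, -68.411, -14.817], TCP at [0.224, -0.584, 0.242] pointing down, gripper open.
Joint ranges: [-179.83, 179.83], [-69.29, 118.12], [-61.27, 80.66], [-181.25, 117.63], [-171.15, -9.14], [-177.46, 177.46]. Speed limits (degrees/s): [159.86, 159.86, 180, 180, 180, 180].

INTERFACE

Orientations are given as a 3x3 rotation matrix whose columns are the frame's x, y, z axes.
In Python, from station import sense, capture, finish_job, search_frame, masks_of gives the robot as it stands.
- The arm moves only by the tool drive_tool, never from a script. Its argument "rows" is a list of rows, each a list of 7 numbers: the opening in per cent of the stroke, from 0 (shut) to 100 (fully open), then the shift along the world's x, y, z in mm, then the turn, a rotation vector about the world's x, y, z in rad. In form: [[fingers, dx, dy, dz, wx, wy, wz], ...]. A call has 1 to 5 rows; each row shifts and turns the commanded pose from where the row before left it; what a row does not reach is not made up. A row lasts 1/12 s, in which the tool goes at most 41.7 mm and 7.16 degrees, less where a joint would pass 70% of its speed; a pose out of reach is approached as far as the arm can. A call is refused whole if a number of a shift passes 41.7 or a number of a turn 0.125, either way. A call with a gripper value outside its range is refused whole. The fingers move at their own pace and stop on an object; the grip force is fixed at half the most. Time passes only in rows, so rows that do not move let the fingers close. It gives the time, the measured TCP pose, the force, the opening and the grip force at its end, in the units of the state.
- sense(): the state, without advancing time (a new reading comes with each control period).
- capture(name): name is "scene" or "side" or "wrist"; returns a dict with "frame" (420x560x3 uint8, red, green, blue), "z_map" (420x560 float32, m along the optical axis (not along the pixel's ray), 0 where there is no reading), "fx", "fy", "cx", "cy" (pixels), "distortion" ([k1, k2, p1, p2, k3] as OpenCV has them; the pictures are not rectified), "R" (3x3) and "t" (3): a world point X has camera coordinates R X + t; the wrist camera has in their place "T_tool_cam" (4x4, takes a point from camera to tool coordinates, whose origin is the TCP and whose axes are the flange's). Camera axes: x right, y down, z forward; pixel columns grow to the right and rows downward; lengths in m; the calibration is good to about 2 mm. A picture is of the moment at which its call begins: read the wrist's pose just before it.
- finish_job(): hands the job in; it is judged then, once.
Trained networks look in a picture, given as the dict that the camera call returned (one of the last four; its "shot" number tells which), for a name from the list of things; names that differ only in an ending like _2 or _b are one class to them, and where a whole thing is asked for, a point or a joint stands for the part that bears it (a point fixed in the world has none). Each returns a list of dicts, best first, with "p" (0 to 1); they miss things now and then, are a little off and sometimes report something else, mostly with a low value. They report only what shows in the picture. A call takes as long as a camera call. They do not tell look-alikes from the thing itself.
- search_frame(label, picture): "xy" ([column, row] in pixels, amid what is visible of it).
- masks_of(label, picture): "region" (420x560 bool, what is visible of it) and "xy" ([column, row] in pixels, amid what is visible of it).
The state is a dict: "time_s": time; "joints": joint angles; "joint_velocities": joint speeds; "effort": joint torques, N m; "tcp_pos": TCP position; "ee_rot": TCP orientation; "wrist_force": force on the tool from outside, world axes, zero at the start; "moment": the same for the moment, N m; "gripper_width": opening from 0.0 (shut) to 1.0 (fully open); "gripper_force": force on a finger pad.
Only numpy, scipy, OpenCV 4.12 (cv2) and the standard library are available. Lean on these libraries where they do the work, as an engineer would, in place of code of your own. Each camera call takes 0.05 s, during which the arm holds its last target. There are 200 camera calls.

TASK

Pick up the tall metal canister lying in its sloping cradle, bring its mouth in under the low clear shield and tip its two steel balls out into the tray there, without knocking the canister or the robot against the shield or the tray. Then lay the canister back in its cradle as it was and let go.

Things in the scene. Friction and masses are not known exactly. Their poses are not given: they have to be found in the camera images.
- tall_canister_mid (a point): Centre of the taller aluminium can: 170 mm long, 50 mm across, mouth 85 mm along its +z axis, bottom 85 mm along -z, 160 g empty. Leans in a fixed cradle on two rods that lie under it (over 20 mm below its axis, within 21 mm sideways), axis 60 deg from vertical, mouth up and away from the robot; flanks free. Grip about square to it, 25-30 mm from centre towards the bottom. The 100 mm can: unused.
- tray (a point): Centre of the black plastic tray's floor, 4 mm above the bench; +x from open front to back, z up. Tray 160 mm (x) by 200 mm (y), rim 26 mm above this point. A fixed flat clear shield covers it: underside 136 mm and top 146 mm above this point, front edge (aluminium strip) at x -70 mm. Clear walls at y +-105 and x +82 mm; only the front is open.
- ball_a: One of two loose steel grinding balls, 30 mm diameter, 110 g, origin at its centre; both start inside the tall can, at its bottom. They stay in while the mouth points above level and roll out within about a second once it points about 20 degrees below level.
- ball_b: The other steel ball, the same.
Mind the look-alikes: they are no part of the job. What is shaped like the part that bears tall_canister_mid but blue is not meant.

How it is judged:
By the outcome, as a careful person would: the job done as asked, in the order asked, and still so for the second after the job is handed in, with the robot touching nothing.
It also fails if it takes over 64 s, if anything falls off the work surface, if the arm or the gripper's body presses on something with over 40 N, if the wrist force passes 120 N, or if a joint passes its speed limit or range.

## Working session

There is one attempt and no reset: what is moved stays moved. The work goes in short steps, Python scripts to look and compute and a tool call to move; the robot and the scene stay as the last step left them, time stands still between calls to the robot, and variables do not carry over. Pictures are saved under pics/ and viewed, at most 13 in all, crops included, and the job is handed in when it is done.

Besides the shell and the picture viewer there is one more tool, called after "Request:" as a command line: name --pt "numbers of a row" for each row, then --argument value for the rest. drive_tool: Moves the arm, as the interface text tells. Its arguments: {"type":"object","properties":{"rows":{"type":"array"}},"required":["rows"]}

```bash
mkdir -p pics
cat > h.py <<'E'
import numpy as np, cv2
from station import *
def K(c): return np.array([[c['fx'],0,c['cx']],[0,c['fy'],c['cy']],[0,0,1]])
def pts(c,m):
    v,u=np.nonzero(m&(c['z_map']>0)); z=c['z_map'][v,u]
    n=cv2.undistortPoints(np.stack([u,v],1).astype(float).reshape(-1,1,2),K(c),np.array(c['distortion'])).reshape(-1,2)
    P=np.c_[n*z[:,None],z]
    if 'R' in c: return (P-np.array(c['t']))@np.array(c['R'])
    s=c['s']; T=np.array(c['T_tool_cam']); P=P@T[:3,:3].T+T[:3,3]
    return P@np.array(s['ee_rot']).T+np.array(s['tcp_pos'])
def cap(n):
    s=sense(); c=capture(n); c['s']=s; return c
E
python3 - <<'E'
from h import *
ims=[]
for n in ['scene','side']:
    c=cap(n); ims.append(c['frame'].copy())
    print(n,'cam',-np.array(c['R']).T@np.array(c['t']))
    for l in ['tall_canister_mid','tray']:
        try:
            for d in masks_of(l,c):
                P=pts(c,d['region']); print(l,d['p'],d['xy'],d['region'].sum(),np.median(P,0).round(3),P.min(0).round(3),P.max(0).round(3))
        except Exception as e: print(l,e); print(search_frame(l,c))
    cv2.imwrite(f'pics/{n}.png',c['frame'][:,:,::-1])
    np.savez(f'{n}.npz',**{k:v for k,v in c.items() if k!='s'})
s=sense(); print(s)
E
```

```text
scene cam [1.33587367 0.35413857 0.63416883]
tall_canister_mid 0.9 [415.6, 243.7] 1263 [0.589 0.337 0.103] [ 0.483  0.286 -0.001] [0.652 0.375 0.154]
tall_canister_mid 0.73 [452.5, 212.0] 1765 [0.349 0.397 0.039] [0.22  0.312 0.001] [0.391 0.485 0.052]
tray 0.85 [86.0, 244.5] 13797 [ 0.764 -0.185  0.122] [ 0.421 -0.559 -0.002] [ 0.831 -0.115  0.153]
side cam [0.14982297 0.6426562  0.5812332 ]
tall_canister_mid 0.89 [150.2, 300.2] 3950 [0.557 0.339 0.103] [ 0.484  0.23  -0.   ] [0.753 0.375 0.153]
tall_canister_mid 0.67 [268.2, 398.7] 1580 [0.351 0.353 0.047] [0.323 0.313 0.022] [0.391 0.39  0.053]
tray 0.98 [273.2, 143.0] 8099 [ 0.714 -0.235  0.067] [ 0.609 -1.304 -0.521] [ 1.793 -0.115  0.153]
{'time_s': 0.3, 'joints': array([-5.42249911e+01,  2.20595390e+01,  4.29893486e-01, -5.25807403e-03,
       -6.84128554e+01, -1.48179708e+01]), 'joint_velocities': array([-0.00867219, -0.07817949,  0.14037713,  0.0225859 ,  0.02389638,
       -0.04819641]), 'effort': array([-9.88531101e-04, -3.90041184e+01,  1.87242347e+01,  4.21572581e+00,
        1.29317233e-02, -1.35382306e-04]), 'tcp_pos': array([ 0.22349532, -0.58347451,  0.24119259]), 'ee_rot': array([[-9.33860946e-01, -3.57636130e-01, -3.64414459e-04],
       [-3.57636300e-01,  9.33860724e-01,  6.51706541e-04],
       [ 1.07238546e-04,  7.38931125e-04, -9.99999721e-01]]), 'wrist_force': array([ 0.2980119 , -0.06251277,  0.44480276]), 'moment': array([ 0.01124097, -0.03095255, -0.00813006]), 'gripper_force': 0.0, 'gripper_width': 1.0012161046110812}
```

View pics/scene.png

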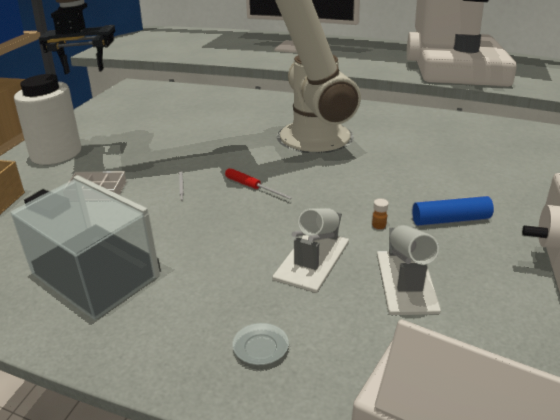

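View pics/side.png

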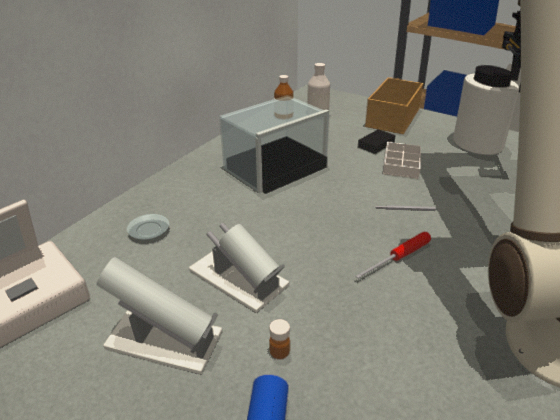

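The scene view shows the tall can at (412,245) on a white-footed cradle and the clear box at (88,245). In the side view the tall can is at (155,300), the short can at (250,258) and the box at (275,143). The metal strip edge looks to be on the robot side. I'll fit the geometry next.

```bash
cat > fit.py <<'E'
from h import *
from scipy.optimize import least_squares
cs=[]
C=[];T=[]
for n in ['scene','side']:
    c=cap(n); m=masks_of('tall_canister_mid',c)[0]['region']
    m=cv2.erode(m.astype(np.uint8),np.ones((3,3)))>0
    P=pts(c,m); C.append(P[(P[:,2]>0.03)])
    A=pts(c,np.ones((420,560),bool)); col=c['frame'][c['z_map']>0]
    k=(abs(A[:,2]-.150)<.006)&(A[:,0]>.5)&(A[:,0]<.95)&(A[:,1]<-.05)&(A[:,1]>-.5)
    T.append(A[k]); 
    r=cv2.minAreaRect(A[k][:,:2].astype(np.float32)*1000); print(n,k.sum(),'shield',cv2.boxPoints(r).round(0).tolist(),r[1], np.median(A[k][:,2]))
    d=(col.sum(1)<120)&(A[:,2]<.04)&(A[:,2]>-.02)&(A[:,0]>.5)&(A[:,0]<.95)&(A[:,1]<-.05)&(A[:,1]>-.5)
    print('dark',d.sum(), A[d].min(0) if d.sum() else '',A[d].max(0) if d.sum() else '')
def fit(P):
    def res(q):
        a=np.array([np.sin(q[3])*np.cos(q[2]),np.sin(q[3])*np.sin(q[2]),np.cos(q[3])])
        o=np.array([.56,q[0],q[1]]); v=P-o; return np.linalg.norm(v-np.outer(v@a,a),axis=1)-.025
    best=None
    r=least_squares(res,[.34,.1,0.0,np.radians(60)],loss='soft_l1',f_scale=.002)
    q=r.x;a=np.array([np.sin(q[3])*np.cos(q[2]),np.sin(q[3])*np.sin(q[2]),np.cos(q[3])]);o=np.array([.56,q[0],q[1]])
    e=abs(res(q))<.004; t=(P[e]-o)@a; lo,hi=np.percentile(t,[.3,99.7])
    print('axis',a.round(3),np.degrees(q[2:]).round(1),'inl',e.mean().round(2),'len',lo.round(4),hi.round(4),hi-lo,'ctr',(o+a*(hi-.085)).round(4),(o+a*(lo+.085)).round(4))
for P in C+[np.vstack(C)]: fit(P)
E
python3 fit.py
```

```text
scene 4874 shield [[612.0, -323.0], [762.0, -373.0], [832.0, -163.0], [682.0, -113.0]] (221.04273986816406, 157.892822265625) 0.14535183741700797
dark 0  Traceback (most recent call last):
  File "fit.py", line 6, in <module>
    c=cap(n); m=masks_of('tall_canister_mid',c)[0]['region']
                ~~~~~~~~~~~~~~~~~~~~~~~~~~~~~~~^^^
IndexError: list index out of range
```

```bash
sed -i "s/m=masks_of('tall_canister_mid',c)\[0\]\['region'\]/m=getm(c)/; s/^cs=\[\]/def getm(c):\n    z=np.load('m_'+'x.npy') if 0 else None\n    r=masks_of('tall_canister_mid',c)\n    return r[0]['region'] if r else np.zeros((420,560),bool)\n/" fit.py
sed -i "s/^for P in C+.*/for P in [p for p in C if len(p)]+[np.vstack(C)]: fit(P)/" fit.py
cat >> fit.py <<'E'
ims=[]
for n in ['scene','side']:
    c=np.load(n+'.npz'); W=np.array([[.612,-.323,.15],[.682,-.113,.15],[.832,-.163,.15],[.762,-.373,.15]])
    p=cv2.projectPoints(W,cv2.Rodrigues(c['R'])[0],c['t'],K(c),c['distortion'])[0].reshape(-1,2); print(p.round().tolist())
    im=c['frame'][:,:,::-1].copy()
    for q,k in zip(p,[(0,0,255),(0,0,255),(0,255,0),(0,255,0)]): cv2.circle(im,tuple(int(x) for x in q),2,k,-1)
    x0,y0=(10,160) if n=='scene' else (200,80)
    ims.append(cv2.resize(im[y0:y0+150,x0:x0+160],None,fx=2.5,fy=2.5))
cv2.imwrite('pics/box.png',np.hstack(ims))
E
python3 fit.py
```

```text
scene 4827 shield [[614.0, -322.0], [763.0, -372.0], [833.0, -164.0], [683.0, -114.0]] (219.59158325195312, 157.67501831054688) 0.14531189675437678
dark 0  
side 2108 shield [[611.0, -321.0], [764.0, -373.0], [835.0, -166.0], [682.0, -114.0]] (219.26913452148438, 161.68624877929688) 0.14545986511013737
dark 2510 [ 0.52174481 -0.49957966  0.00110997] [ 0.78761583 -0.11986625  0.03260595]
axis [ 0.448 -0.894 -0.009] [-63.4  90.5] inl 0.95 len -0.592 -0.4256 0.16645838098147486 ctr [0.331  0.3986 0.0243] [0.3326 0.3955 0.0243]
axis [0.83  0.253 0.496] [17.  60.3] inl 1.0 len -0.0719 0.0918 0.1636073371184828 ctr [0.5656 0.329  0.0876] [0.5709 0.3306 0.0908]
axis [ 0.935 -0.206  0.29 ] [-12.4  73.1] inl 0.25 len -0.2449 0.0731 0.31797052044634044 ctr [0.5489 0.3481 0.0933] [0.4106 0.3785 0.0504]
[[77.0, 174.0], [149.0, 208.0], [75.0, 253.0], [8.0, 209.0]]
[[331.0, 111.0], [258.0, 136.0], [218.0, 114.0], [288.0, 93.0]]
```

View pics/box.png

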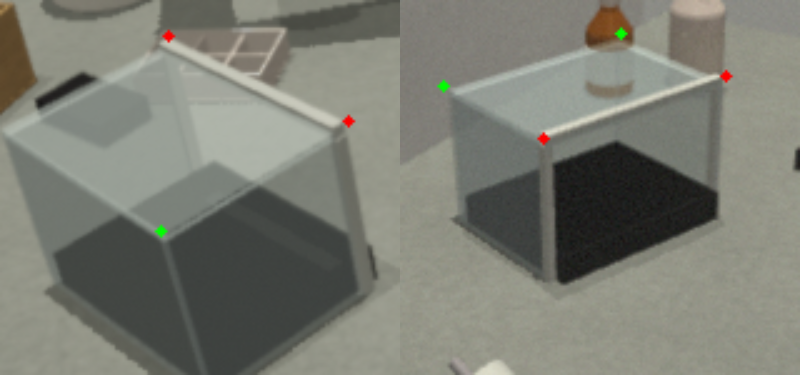

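The box view confirms that the strip, and so the open front, faces the robot (red corners). Tray centre is about (0.714, -0.240), yaw -18.5°. Next I'll compute the grasp pose.

```bash
cat >> h.py <<'E'
from scipy.spatial.transform import Rotation as Ro
def Rt(yaw,el): # tool rot for can axis at yaw, elevation el (deg)
    y,e=np.radians([yaw,el]); a=np.array([np.cos(e)*np.cos(y),np.cos(e)*np.sin(y),np.sin(e)])
    h=np.array([-np.sin(y),np.cos(y),0]); z=np.array([np.sin(e)*np.cos(y),np.sin(e)*np.sin(y),-np.cos(e)])
    return np.c_[np.cross(h,z),h,z],a
def todo(R,p):
    s=sense(); d=Ro.from_matrix(R@np.array(s['ee_rot']).T).as_rotvec()
    print('t',round(s['time_s'],2),'j',s['joints'].round(0),'shift mm',((p-s['tcp_pos'])*1000).round(1),'rot',d.round(3),'|rot|',np.linalg.norm(d).round(3),'F',s['wrist_force'].round(1),'w',round(s['gripper_width'],3),s['gripper_force'])
E
python3 - <<'E'
from h import *
R,a=Rt(17,30); print(R.round(3),a)
c=np.array([.568,.330,.0892]); G=c-.029*a; todo(R,G-.2*R[:,2])
print(capture('wrist')['T_tool_cam'].round(3))
E
```

```text
[[-0.828 -0.292  0.478]
 [-0.253  0.956  0.146]
 [-0.5    0.    -0.866]] [0.82818421 0.25320132 0.5       ]
t 0.7 j [-54.  22.   0.  -0. -68. -15.] shift mm [224.8 877.    6.3] rot [ 0.17  -0.495 -0.067] |rot| 0.528 F [-0.8  0.1 -0.1] w 1.002 0.0
[[-0.    -0.97  -0.242  0.066]
 [ 1.    -0.     0.     0.   ]
 [-0.001 -0.242  0.97  -0.143]
 [ 0.     0.     0.     1.   ]]
```

Request:
drive_tool --pt "100 0 10 25 0 0 0" --pt "100 5 20 30 0 0 0" --pt "100 9 36 25 0 0 0" --pt "100 9 37 0 0 0 0" --pt "100 9 37 0 0 0 0"

```text
time_s: 1.17
tcp_pos: [0.2554, -0.4455, 0.3215]
ee_rot: [[-0.934, -0.356, 0.003], [-0.356, 0.934, -0.003], [-0.002, -0.004, -1.0]]
wrist_force: [1.2, 0.3, -0.1]
gripper_width: 1.002
gripper_force: 0.0
```

Request:
drive_tool --pt "100 9 38 0 0 0 0" --pt "100 9 38 0 0 0 0" --pt "100 9 38 0 0 0 0" --pt "100 9 38 0 0 0 0" --pt "100 9 38 0 0 0 0"

```text
time_s: 1.58
tcp_pos: [0.2997, -0.2545, 0.3201]
ee_rot: [[-0.934, -0.357, 0.001], [-0.357, 0.934, -0.0], [-0.001, -0.001, -1.0]]
wrist_force: [0.6, 0.4, 0.8]
gripper_width: 1.001
gripper_force: 0.0
```

Request:
drive_tool --pt "100 9 38 0 0 0 0" --pt "100 9 38 0 0 0 0" --pt "100 9 38 0 0.017 -0.05 -0.007" --pt "100 9 38 0 0.017 -0.05 -0.007" --pt "100 9 38 0 0.017 -0.05 -0.007"

```text
time_s: 2.0
tcp_pos: [0.3452, -0.0643, 0.3205]
ee_rot: [[-0.929, -0.337, 0.154], [-0.333, 0.942, 0.051], [-0.162, -0.004, -0.987]]
wrist_force: [1.2, 0.2, -0.4]
gripper_width: 0.999
gripper_force: 0.0
```

Request:
drive_tool --pt "100 9 38 0 0.017 -0.05 -0.007" --pt "100 9 38 0 0.017 -0.05 -0.007" --pt "100 9 38 0 0.017 -0.05 -0.007" --pt "100 9 38 -10 0.017 -0.05 -0.007" --pt "100 9 38 -20 0.017 -0.05 -0.007"

```text
time_s: 2.42
tcp_pos: [0.3902, 0.1255, 0.2944]
ee_rot: [[-0.865, -0.306, 0.399], [-0.277, 0.952, 0.13], [-0.419, 0.001, -0.908]]
wrist_force: [2.4, -0.5, 0.4]
gripper_width: 1.002
gripper_force: 0.0
```

Request:
drive_tool --pt "100 9 38 -20 0.017 -0.05 -0.007" --pt "100 9 38 -20 0.017 -0.045 -0.004" --pt "100 9 30 0 0 0 0" --pt "100 9 10 0 0 0 0" --pt "100 0 0 0 0 0 0"

```text
time_s: 2.83
tcp_pos: [0.425, 0.2224, 0.2604]
ee_rot: [[-0.834, -0.292, 0.468], [-0.258, 0.956, 0.137], [-0.488, -0.006, -0.873]]
wrist_force: [0.4, 0.7, -0.5]
gripper_width: 0.998
gripper_force: 0.0
```

Run:
```python
from h import *
R,a=Rt(17,30)
c=np.array([.568,.330,.0892]); G=c-.029*a; todo(R,G-.2*R[:,2]); todo(R,G)
w=cap('wrist'); cv2.imwrite('pics/w1.png',w['frame'][:,:,::-1])
np.savez('w1.npz',**{k:v for k,v in w.items() if k!='s'})
for d in masks_of('tall_canister_mid',w):
    P=pts(w,cv2.erode(d['region'].astype(np.uint8),np.ones((5,5)))>0)
    print(d['p'],d['xy'],d['region'].sum(),np.median(P,0))
    exec(open('fit.py').read().split('ims=[]')[0].split('def fit')[1].join(['def fit','']).split('for P in')[0]) if 0 else None
    from scipy.optimize import least_squares
    src=open('fit.py').read(); i=src.index('def fit'); j=src.index('for P in [p'); exec(src[i:j])
    fit(P)
```

```text
t 2.83 j [  54.   -6.  -48.   37.  -29. -157.] shift mm [ 23.3  71.  -12.5] rot [ 0.01  -0.012  0.   ] |rot| 0.015 F [ 0.4  0.7 -0.5] w 0.998 0.0
t 2.83 j [  54.   -6.  -48.   37.  -29. -157.] shift mm [ 119.   100.3 -185.7] rot [ 0.01  -0.012  0.   ] |rot| 0.015 F [ 0.4  0.7 -0.5] w 0.998 0.0
0.87 [339.3, 226.0] 6048 [0.53569334 0.31886942 0.09323627]
axis [0.83  0.253 0.497] [16.9 60.2] inl 1.0 len -0.0753 0.0906 0.16589742603210333 ctr [0.5647 0.33   0.0871] [0.5681 0.331  0.0891]
0.63 [479.9, 32.4] 8227 [0.34407992 0.35822225 0.04650159]
axis [ 0.444 -0.896 -0.001] [-63.6  90.1] inl 0.93 len -0.537 -0.4301 0.10683875023366507 ctr [0.3313 0.3988 0.0241] [0.3593 0.3422 0.024 ]
```

View pics/w1.png

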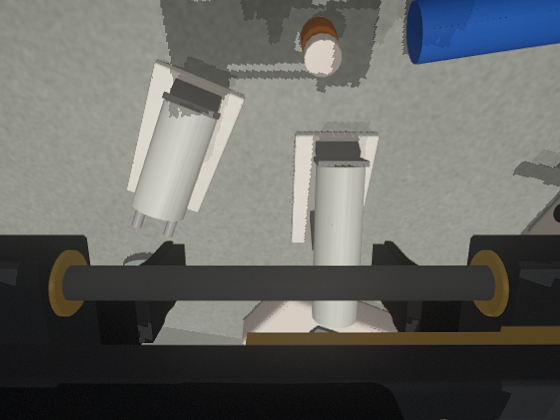

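The wrist view shows the tall can at (339,240), between the jaws' planes, and its fit agrees with the earlier one to within 2 mm. I'll align, then descend along the tool axis.

Request:
drive_tool --pt "100 8 20 -4 0.005 -0.006 0" --pt "100 8 20 -4 0.005 -0.006 0" --pt "100 6 20 -4 0 0 0" --pt "100 0 10 0 0 0 0" --pt "100 0 0 0 0 0 0"

```text
time_s: 3.35
tcp_pos: [0.4464, 0.2906, 0.249]
ee_rot: [[-0.829, -0.29, 0.479], [-0.25, 0.957, 0.146], [-0.501, 0.001, -0.866]]
wrist_force: [-0.1, -0.8, -0.1]
gripper_width: 0.998
gripper_force: 0.0
```

Request:
drive_tool --pt "100 10 3 -18 0 0 0" --pt "100 10 3 -18 0 0 0" --pt "100 10 3 -18 0 0 0" --pt "100 10 3 -18 0 0 0" --pt "100 0 0 0 0 0 0"

```text
time_s: 3.77
tcp_pos: [0.4905, 0.2991, 0.1875]
ee_rot: [[-0.84, -0.29, 0.459], [-0.255, 0.957, 0.139], [-0.48, -0.0, -0.877]]
wrist_force: [0.2, -0.1, -1.1]
gripper_width: 1.002
gripper_force: 0.0
```

Run:
```python
from h import *
R,a=Rt(17,30)
c=np.array([.5665,.330,.0882]); G=c-.029*a; todo(R,G)
s=sense(); print((R.T@(G-s['tcp_pos'])*1000).round(1))
```

```text
t 3.77 j [  45.    9.  -48.   63.  -15. -177.] shift mm [  52.    23.5 -113.8] rot [ 0.007 -0.022  0.002] |rot| 0.024 F [ 0.2 -0.1 -1.1] w 1.002 0.0
[  7.9   7.3 126.8]
```

The wrist is close to j6's limit, so this half-turn is the wrong one. I'll back off and fit the arm's kinematics to check the flipped grasp.

Request:
drive_tool --pt "100 -12 -4 22 0 0 0" --pt "100 -12 -4 22 0 0 0" --pt "100 -12 -4 22 0 0 0" --pt "100 0 0 10 0 0 0" --pt "100 0 0 0 0 0 0"

```text
time_s: 4.18
tcp_pos: [0.4551, 0.2904, 0.2675]
ee_rot: [[-0.835, -0.294, 0.465], [-0.254, 0.956, 0.149], [-0.489, 0.006, -0.873]]
wrist_force: [-0.6, 0.2, -0.6]
gripper_width: 0.999
gripper_force: 0.0
```

```bash
cat > kin.py <<'E'
from h import *
from scipy.optimize import least_squares
def E(ax,d): return Ro.from_euler(ax,d,degrees=True).as_matrix()
X=np.eye(3)
def fk(j,p,tool=None):
    # p: h, a1, L2, off, l3a, l3z, d6
    R1=E('z',j[0]); R2=R1@E('y',j[1]); R3=R1@E('y',j[1]-j[2]); R4=R3@E('x',S[0]*j[3]); R5=R4@E('y',-j[4]); R6=R5@E('x',S[1]*j[5])
    pos=R1@[p[1],p[3],p[0]]+R2@[0,0,p[2]]+R3@[p[4],0,p[5]]+R5@[p[6],0,0]
    return pos,R6@M
S=[1,1]; M=np.eye(3)
D=[([-54.225,22.0595,.4299,-.0053,-68.4129,-14.818],[.22349532,-.58347451,.24119259],[[-.93386,-.357636,-.00036],[-.357636,.93386,.00065],[.0001,.00074,-1]])]
import os,json
if os.path.exists('kd.json'): D+=json.load(open('kd.json'))
def add():
    s=sense(); L=json.load(open('kd.json')) if os.path.exists('kd.json') else []
    L.append([np.array(s[k]).tolist() for k in('joints','tcp_pos','ee_rot')]); json.dump(L,open('kd.json','w')); D.append(L[-1])
def calib():
    global M
    best=None
    for s4 in(1,-1):
        for s6 in(1,-1):
            S[:]=[s4,s6]; M=np.eye(3); M=fk(D[0][0],np.zeros(7))[1].T@np.array(D[0][2])
            e=sum(np.linalg.norm(fk(d[0],np.zeros(7))[1]-np.array(d[2])) for d in D)
            if best is None or e<best[0]: best=(e,s4,s6,M)
    S[:]=best[1:3]; M=best[3]; print('ori err',best[0],S)
    f=lambda p:np.concatenate([fk(d[0],p)[0]-d[1] for d in D]+[1e-4*(p-[.4,.0,.4,0,.4,0,.25])])
    r=least_squares(f,[.4,.0,.4,0,.4,0,.25]); print('p',r.x.round(4),'max',abs(f(r.x)[:3*len(D)]).max()); return r.x
lo=np.array([-179.83,-69.29,-61.27,-181.25,-171.15,-177.46]); hi=np.array([179.83,118.12,80.66,117.63,-9.14,177.46])
def ik(R,pos,p,j0=None,n=40):
    out=[]; g=np.random.default_rng(0)
    for k in range(n):
        x0=j0 if (j0 is not None and k==0) else g.uniform(np.maximum(lo,[-90,-30,-61,-181,-120,-177]),np.minimum(hi,[90,90,60,118,-9,177]))
        def f(j):
            a,B=fk(j,p); return np.r_[(a-pos)*10,(Ro.from_matrix(B@R.T)).as_rotvec()]
        r=least_squares(f,np.clip(x0,lo+.1,hi-.1),bounds=(lo,hi))
        if r.cost<1e-6 and not any(np.abs(r.x-o).max()<2 for o in out): out.append(r.x)
    return out
E
python3 - <<'E'
from kin import *
add(); p=calib()
R,a=Rt(17,30); F=np.diag([-1,-1,1.])
G=np.array([.5665,.330,.0882])-.029*a
for el in (30,20):
    R,a=Rt(17,el)
    for nm,Q in(('A',R),('B',R@F)): print(el,nm,[x.round(0).tolist() for x in ik(Q,G,p)])
E
```

```text
ori err 8.186307384929829e-06 [-1, -1]
p [ 0.276   0.3938  0.3263 -0.1598  0.1395 -0.1133  0.1804] max 2.2334448041005928e-08
30 A []
30 B []
20 A []
20 B []
```

Request:
drive_tool --pt "100 10 -10 15 -0.057 -0.0175 0.104" --pt "100 10 -10 15 -0.057 -0.0175 0.104" --pt "100 10 -10 15 -0.057 -0.0175 0.104" --pt "100 10 -10 10 -0.057 -0.0175 0.104" --pt "100 10 -10 10 -0.057 -0.0175 0.104"

```text
time_s: 4.6
tcp_pos: [0.5031, 0.2404, 0.3245]
ee_rot: [[-0.544, -0.697, 0.466], [-0.736, 0.664, 0.133], [-0.403, -0.271, -0.874]]
wrist_force: [0.1, -0.6, 0.8]
gripper_width: 0.997
gripper_force: 0.0
```

```bash
python3 -c "
from kin import *
add()"
```

Request:
drive_tool --pt "100 15 0 0 -0.057 -0.0175 0.104" --pt "100 15 0 0 -0.057 -0.0175 0.104" --pt "100 15 0 0 -0.057 -0.0175 0.104" --pt "100 15 0 0 -0.057 -0.0175 0.104" --pt "100 15 0 0 -0.057 -0.0175 0.104"

```text
time_s: 5.02
tcp_pos: [0.5784, 0.2405, 0.3235]
ee_rot: [[-0.058, -0.879, 0.474], [-0.983, 0.135, 0.129], [-0.177, -0.458, -0.871]]
wrist_force: [0.5, 0.3, 0.2]
gripper_width: 1.002
gripper_force: 0.0
```

```bash
python3 -c "
from kin import *
add()"
```

Request:
drive_tool --pt "100 0 0 -10 -0.057 -0.0175 0.104" --pt "100 0 0 -10 -0.057 -0.0175 0.104" --pt "100 0 0 -10 -0.057 -0.0175 0.104" --pt "100 0 0 -10 -0.057 -0.0175 0.104" --pt "100 0 0 0 -0.057 -0.0175 0.104"

```text
time_s: 5.43
tcp_pos: [0.5767, 0.2396, 0.2806]
ee_rot: [[0.446, -0.756, 0.479], [-0.887, -0.443, 0.128], [0.115, -0.482, -0.869]]
wrist_force: [0.4, -0.4, -0.5]
gripper_width: 1.002
gripper_force: 0.0
```

Run:
```python
from kin import *
add(); p=calib(); np.save('p.npy',p)
print(sense()['joints'].round(0))
R,a=Rt(17,30); F=np.diag([-1,-1,1.])
G=np.array([.5665,.330,.0882])-.029*a
for el in (30,22):
    R,a=Rt(17,el)
    for nm,Q in(('A',R),('B',R@F)): print(el,nm,[x.round(0).tolist() for x in ik(Q,G,p)])
```

```text
ori err 3.2745229537861455e-05 [-1, -1]
p [ 0.0614  0.2299  0.5369 -0.147   0.1736  0.042   0.2751] max 0.0177185621513187
[ 42.   8. -28.  27. -30. -34.]
30 A []
30 B []
22 A []
22 B []
```

```bash
cat >> kin.py <<'E'
def fk(j,p):
    R1=E('z',j[0]); R2=R1@E('y',j[1]); R3=R1@E('y',j[1]-j[2]); R4=R3@E('x',S[0]*j[3]); R5=R4@E('y',-j[4]); R6=R5@E('x',S[1]*j[5])@M
    pos=R1@[p[1],p[3],p[0]]+R2@[p[10],0,p[2]]+R3@[p[4],0,p[5]]+R4@[0,p[7],p[11]]+R5@[p[6],0,p[12]]+R6@[p[8],p[9],0]
    return pos,R6
def calib2(act,v=True):
    f0=np.array([.1,0,.5,0,.5,0,.25]+[0]*6)
    def ex(q): z=f0.copy()*0; z[act]=q; return z
    f=lambda q:np.concatenate([fk(d[0],ex(q))[0]-d[1] for d in D]+[1e-5*(q-f0[act])])
    r=least_squares(f,f0[act]); e=f(r.x)[:3*len(D)]
    if v: print(act,r.x.round(4),'max',abs(e).max().round(5))
    return ex(r.x)
E
python3 - <<'E'
from kin import *
calib()if 0 else None
import kin
from h import *
best=None
for s4,s6 in[(-1,-1)]:
    kin.S[:]=[s4,s6]; kin.M=np.eye(3); kin.M=fk(D[0][0],np.zeros(13))[1].T@np.array(D[0][2])
for d in D: print(np.array(d[0]).round(1),np.array(d[1]).round(3),np.linalg.norm(fk(d[0],np.zeros(13))[1]-np.array(d[2])).round(5))
b=[0,1,2,3,4,5,6]
for ex in ([],[7],[8,9],[10],[11],[12],[7,11],[7,12],[10,7],[11,12],[7,11,12]): calib2(b+ex)
E
```

```text
[-54.2  22.1   0.4  -0.  -68.4 -14.8] [ 0.223 -0.583  0.241] 0.0
[  55.9    0.5  -40.9   37.1  -30.1 -158.4] [0.455 0.29  0.268] 1e-05
[  48.8   -0.5  -30.2   25.2  -38.1 -105.9] [0.503 0.24  0.324] 1e-05
[ 42.4   6.5 -21.9  21.9 -37.1 -63.1] [0.578 0.241 0.324] 1e-05
[ 41.9   8.  -28.1  27.  -29.7 -34.2] [0.577 0.24  0.281] 1e-05
[0, 1, 2, 3, 4, 5, 6] [ 0.0614  0.2299  0.5369 -0.147   0.1736  0.042   0.2751] max 0.01772
[0, 1, 2, 3, 4, 5, 6, 7] [ 0.1606 -0.      0.5649  0.      0.4218 -0.      0.2875 -0.1598] max 0.0
[0, 1, 2, 3, 4, 5, 6, 8, 9] [ 0.0991  0.2366  0.5239 -0.1404  0.1762  0.0279  0.2868  0.0078 -0.0016] max 0.01808
[0, 1, 2, 3, 4, 5, 6, 10] [ 0.0944  0.0022  0.5079 -0.1542  0.2699  0.0797  0.2399  0.1446] max 0.01194
[0, 1, 2, 3, 4, 5, 6, 11] [ 0.0711  0.203   0.5939 -0.1604  0.1716 -0.0294  0.3464  0.075 ] max 0.01401
[0, 1, 2, 3, 4, 5, 6, 12] [ 0.0917  0.0973  0.5413 -0.1616  0.2199  0.0569  0.3219  0.0778] max 0.01012
[0, 1, 2, 3, 4, 5, 6, 7, 11] [ 0.1606 -0.      0.5649  0.      0.4218 -0.      0.2875 -0.1598 -0.    ] max 0.0
[0, 1, 2, 3, 4, 5, 6, 7, 12] [ 0.1606 -0.      0.5649  0.      0.4218 -0.      0.2875 -0.1598  0.    ] max 0.0
[0, 1, 2, 3, 4, 5, 6, 10, 7] [ 0.1606 -0.      0.5649  0.      0.4218 -0.      0.2875  0.     -0.1598] max 0.0
[0, 1, 2, 3, 4, 5, 6, 11, 12] [ 0.0932  0.088   0.531  -0.1607  0.2253  0.072   0.3135 -0.0141  0.0862] max 0.01032
[0, 1, 2, 3, 4, 5, 6, 7, 11, 12] [ 0.1606 -0.      0.5649  0.      0.4218  0.      0.2875 -0.1598 -0.
  0.    ] max 0.0
```

The model is exact once a wrist lateral offset is included. Next is IK for the grasp and pour poses.

```bash
cat >> kin.py <<'E'
S[:]=[-1,-1]; M=fk(D[0][0],np.zeros(13))[1].T@np.array(D[0][2])
PP=np.array([.1606,0,.5649,0,.4218,0,.2875,-.1598]+[0]*5)
F=np.diag([-1,-1,1.])
C0=np.array([.5665,.330,.0882]); TR=np.array([.714,-.240,.004]); TY=-18.5
def tray(x,y,z): t=np.radians(TY); return TR+[x*np.cos(t)-y*np.sin(t),x*np.sin(t)+y*np.cos(t),z]
E
python3 - <<'E'
from kin import *
R,a=Rt(17,30); G=C0-.029*a
for nm,Q in(('A',R),('B',R@F)): print('grasp',nm,[x.round(0).tolist() for x in ik(Q,G,PP)])
for yaw in (TY,TY-12,TY+12):
    Q,a=Rt(yaw,-23); Gp=tray(-.05,0,.066)-.114*a
    for nm,q in(('A',Q),('B',Q@F)): print('pour',yaw,nm,Gp.round(3),[x.round(0).tolist() for x in ik(q,Gp,PP)])
E
```

```text
grasp A []
grasp B []
pour -18.5 A [ 0.567 -0.191  0.115] [[-6.0, 37.0, 6.0, -5.0, -81.0, -101.0]]
pour -18.5 B [ 0.567 -0.191  0.115] [[-6.0, 37.0, 6.0, -5.0, -81.0, 79.0]]
pour -30.5 A [ 0.576 -0.171  0.115] [[-6.0, 37.0, 7.0, -9.0, -81.0, -111.0]]
pour -30.5 B [ 0.576 -0.171  0.115] [[-6.0, 37.0, 7.0, -9.0, -81.0, 69.0]]
pour -6.5 A [ 0.562 -0.212  0.115] [[-5.0, 37.0, 4.0, -0.0, -80.0, -91.0]]
pour -6.5 B [ 0.562 -0.212  0.115] [[-5.0, 37.0, 4.0, -0.0, -80.0, 89.0]]
```

Run:
```python
from kin import *
R,a=Rt(17,30)
for back in(.004,):
  for dev in (0,-5,-10,-15,5,10):
    for roll in (0,-12,12,-24,24):
      Q=Ro.from_rotvec(np.radians(roll)*a).as_matrix()@Ro.from_rotvec(np.radians(-dev)*R[:,1]).as_matrix()@R
      G=C0-.027*a-back*Q[:,2]
      for nm,q in(('A',Q),('B',Q@F)):
        s=ik(q,G,PP,n=12)
        if s: print(dev,roll,nm,Q[:,2].round(2),[x.round(0).tolist() for x in s])
```

```text
0 -12 A [ 0.53 -0.06 -0.85] [[36.0, 25.0, -47.0, 107.0, -22.0, 144.0]]
0 -12 B [ 0.53 -0.06 -0.85] [[36.0, 25.0, -47.0, 107.0, -22.0, -36.0]]
0 -24 A [ 0.56 -0.26 -0.79] [[48.0, 28.0, -43.0, 83.0, -36.0, 155.0]]
0 -24 B [ 0.56 -0.26 -0.79] [[48.0, 28.0, -43.0, 83.0, -36.0, -25.0]]
0 24 A [ 0.32  0.52 -0.79] [[33.0, 25.0, -17.0, -49.0, -20.0, -57.0]]
0 24 B [ 0.32  0.52 -0.79] [[33.0, 25.0, -17.0, -49.0, -20.0, 123.0]]
-5 -12 B [ 0.45 -0.08 -0.89] [[42.0, 25.0, -44.0, 82.0, -21.0, -18.0]]
-5 -24 A [ 0.48 -0.28 -0.83] [[51.0, 29.0, -39.0, 67.0, -36.0, 167.0]]
-5 -24 B [ 0.48 -0.28 -0.83] [[51.0, 29.0, -39.0, 67.0, -36.0, -13.0]]
-5 24 A [ 0.24  0.5  -0.83] [[34.0, 25.0, -16.0, -41.0, -25.0, -66.0]]
-5 24 B [ 0.24  0.5  -0.83] [[34.0, 25.0, -16.0, -41.0, -25.0, 114.0]]
-10 0 A [ 0.33  0.1  -0.94] [[45.0, 24.0, -40.0, 49.0, -12.0, -164.0]]
-10 0 B [ 0.33  0.1  -0.94] [[45.0, 24.0, -40.0, 49.0, -12.0, 16.0]]
-10 -12 A [ 0.38 -0.1  -0.92] [[48.0, 26.0, -38.0, 56.0, -25.0, -176.0]]
-10 -12 B [ 0.38 -0.1  -0.92] [[48.0, 26.0, -38.0, 56.0, -25.0, 4.0]]
-10 12 A [ 0.26  0.29 -0.92] [[44.0, 25.
[... 1037 characters left out ...]
A [ 0.63 -0.23 -0.74] [[45.0, 28.0, -46.0, 97.0, -38.0, 145.0]]
5 -24 B [ 0.63 -0.23 -0.74] [[45.0, 28.0, -46.0, 97.0, -38.0, -35.0]]
5 24 A [ 0.39  0.54 -0.74] [[31.0, 24.0, -17.0, -61.0, -18.0, -44.0]]
5 24 B [ 0.39  0.54 -0.74] [[31.0, 24.0, -17.0, -61.0, -18.0, 136.0]]
10 0 A [ 0.61  0.19 -0.77] [[16.0, 24.0, -37.0, -176.0, -12.0, 87.0]]
10 0 B [ 0.61  0.19 -0.77] [[16.0, 24.0, -37.0, -176.0, -12.0, -93.0]]
10 -24 A [ 0.69 -0.21 -0.69] [[43.0, 29.0, -49.0, 109.0, -41.0, 136.0]]
10 -24 B [ 0.69 -0.21 -0.69] [[43.0, 29.0, -49.0, 109.0, -41.0, -44.0]]
10 24 A [ 0.46  0.56 -0.69] [[26.0, 24.0, -18.0, -77.0, -18.0, -25.0]]
10 24 B [ 0.46  0.56 -0.69] [[26.0, 24.0, -18.0, -77.0, -18.0, 155.0]]
```

Run:
```python
from kin import *
for n in('scene','side'):
    c=dict(np.load(n+'.npz')); A=pts(c,np.ones((420,560),bool))
    k=(A[:,0]>.35)&(A[:,0]<.75)&(A[:,1]>.05)&(A[:,1]<.29)&(A[:,2]>.03); A=A[k]
    print(n,len(A))
    for y in np.arange(.05,.29,.03):
        b=A[(A[:,1]>=y)&(A[:,1]<y+.03)]
        if len(b)>3: print(y.round(2),'zmax',np.percentile(b[:,2],98).round(3),'x',np.percentile(b[:,0],[2,98]).round(3))
R,a=Rt(17,30)
def grip(dev,roll): return Ro.from_rotvec(np.radians(roll)*a).as_matrix()@Ro.from_rotvec(np.radians(-dev)*R[:,1]).as_matrix()@R
for roll in (0,6,10,14,-6,-10):
  for dev in(-4,-8,-12):
    Q=grip(dev,roll); G=C0-.027*a-.002*Q[:,2]
    s=[ik(Q,G,PP,n=10),ik(Q,G+[0,0,.12],PP,n=10)]
    mx=[(G-Q[:,2]*.055+Q[:,0]*sx*.0375+Q[:,1]*sy*.095).round(3).tolist() for sx in(1,-1) for sy in(-1,)]
    print(roll,dev,[[x.round(0).tolist() for x in q] for q in s],mx)
```

```text
scene 1978
0.11 zmax 0.109 x [0.481 0.601]
0.14 zmax 0.116 x [0.482 0.605]
0.17 zmax 0.096 x [0.472 0.561]
0.23 zmax 0.061 x [0.387 0.416]
0.26 zmax 0.065 x [0.394 0.515]
side 3048
0.11 zmax 0.115 x [0.465 0.601]
0.14 zmax 0.115 x [0.468 0.596]
0.17 zmax 0.093 x [0.471 0.556]
0.23 zmax 0.062 x [0.385 0.413]
0.26 zmax 0.064 x [0.39  0.498]
0 -4 [[], [[49.0, 15.0, -34.0, 36.0, -23.0, -153.0]]] [[0.516, 0.215, 0.109], [0.58, 0.235, 0.142]]
0 -8 [[], [[50.0, 16.0, -27.0, 24.0, -30.0, -141.0]]] [[0.518, 0.216, 0.114], [0.585, 0.236, 0.142]]
0 -12 [[[47.0, 25.0, -34.0, 32.0, -17.0, -150.0]], [[49.0, 17.0, -21.0, 16.0, -37.0, -134.0]]] [[0.521, 0.217, 0.117], [0.589, 0.238, 0.14]]
6 -4 [[], [[48.0, 14.0, -30.0, 22.0, -21.0, -138.0]]] [[0.522, 0.211, 0.101], [0.587, 0.231, 0.134]]
6 -8 [[], [[48.0, 15.0, -24.0, 12.0, -29.0, -128.0]]] [[0.525, 0.212, 0.105], [0.591, 0.233, 0.133]]
6 -12 [[[47.0, 25.0, -29.0, 12.0, -18.0, -128.0]], [[47.0, 17.0, -19.0, 6.0, -36.0, -122.0]]] [[0.528, 0.212, 0.108], [0.595, 0.235, 0.132]]
10 -4 [[], [[47.0, 14.0, -27.0, 10.0, -22.0, -125.0]]] [[0.527, 0.209, 0.0
[... 805 characters left out ...]
 0.118], [0.574, 0.239, 0.151]]
-6 -8 [[[41.0, 25.0, -43.0, 73.0, -15.0, 173.0]], [[51.0, 17.0, -28.0, 32.0, -34.0, -151.0]]] [[0.512, 0.221, 0.122], [0.578, 0.24, 0.15]]
-6 -12 [[[48.0, 26.0, -36.0, 43.0, -21.0, -162.0]], [[51.0, 18.0, -23.0, 24.0, -40.0, -143.0]]] [[0.514, 0.222, 0.126], [0.583, 0.241, 0.149]]
-10 -4 [[[38.0, 25.0, -45.0, 93.0, -19.0, 156.0]], [[51.0, 16.0, -34.0, 47.0, -32.0, -166.0]]] [[0.505, 0.224, 0.123], [0.57, 0.243, 0.156]]
-10 -8 [[], [[52.0, 18.0, -29.0, 36.0, -37.0, -156.0]]] [[0.507, 0.225, 0.127], [0.574, 0.244, 0.155]]
-10 -12 [[[49.0, 27.0, -35.0, 46.0, -25.0, -167.0]], [[52.0, 19.0, -23.0, 28.0, -42.0, -149.0]]] [[0.51, 0.226, 0.131], [0.579, 0.245, 0.154]]
```

```bash
cat >> kin.py <<'E'
def grip(yaw,el,dev=-12,roll=6):
    R,a=Rt(yaw,el); return Ro.from_rotvec(np.radians(roll)*a).as_matrix()@Ro.from_rotvec(np.radians(-dev)*R[:,1]).as_matrix()@R,a
def plan(wps,start=None):
    "wps: list of (R,pos,n)"
    s=sense(); R0,p0=np.array(s['ee_rot']),s['tcp_pos']; j=s['joints'].copy()
    print('t',round(s['time_s'],2),'F',s['wrist_force'].round(1),'j',j.round(0))
    for R,p,n in wps:
        d=Ro.from_matrix(R@R0.T).as_rotvec()/n; t=(p-p0)/n; mv=0;je=[]
        for i in range(n):
            r=Ro.from_rotvec(d).as_matrix()
            R0=r@R0; p0=p0+t
            f=lambda x:np.r_[(fk(x,PP)[0]-p0)*10,Ro.from_matrix(fk(x,PP)[1]@R0.T).as_rotvec()]
            q=least_squares(f,np.clip(j,lo+.05,hi-.05),bounds=(lo,hi)); je.append(q.cost); mv=max(mv,abs(q.x-j).max()); j=q.x
        print(n,'rows: shift',(t*1000).round(2),'rot',d.round(4),np.linalg.norm(d).round(3),'| maxstep',mv.round(1),'err',max(je).round(6),'j',j.round(0))
E
python3 - <<'E'
from kin import *
Q,a=grip(17,30); G=C0-.030*a-.002*Q[:,2]; print(G,Q.round(3))
plan([(Q,G-.13*Q[:,2]+[0,0,.03],16),(Q,G-.05*Q[:,2],5),(Q,G,3)])
E
```

```text
[0.54112836 0.32202928 0.07509283] [[-0.903 -0.341  0.263]
 [-0.299  0.936  0.187]
 [-0.31   0.091 -0.946]]
t 5.43 F [ 0.4 -0.4 -0.5] j [ 42.   8. -28.  27. -30. -34.]
16 rows: shift [-4.36  3.63 -3.28] rot [ 0.0431  0.0278 -0.0982] 0.111 | maxstep 6.4 err 0.0 j [  48.   11.  -22.    7.  -39. -123.]
5 rows: shift [  4.21   3.   -21.14] rot [-0. -0. -0.] 0.0 | maxstep 3.0 err 0.0 j [  47.   20.  -28.   10.  -24. -126.]
3 rows: shift [  4.38   3.12 -15.77] rot [-0. -0. -0.] 0.0 | maxstep 2.2 err 0.0 j [  47.   25.  -29.   12.  -17. -129.]
```

Request:
drive_tool --pt "100 -4.4 3.6 -3.3 0.043 0.028 -0.098" --pt "100 -4.4 3.6 -3.3 0.043 0.028 -0.098" --pt "100 -4.4 3.6 -3.3 0.043 0.028 -0.098" --pt "100 -4.4 3.6 -3.3 0.043 0.028 -0.098" --pt "100 -4.4 3.6 -3.3 0.043 0.028 -0.098"

```text
time_s: 5.85
tcp_pos: [0.5554, 0.2587, 0.2669]
ee_rot: [[-0.038, -0.91, 0.413], [-0.991, 0.086, 0.1], [-0.126, -0.405, -0.905]]
wrist_force: [0.5, -0.4, -0.5]
gripper_width: 1.0
gripper_force: 0.0
```

Request:
drive_tool --pt "100 -4.4 3.6 -3.3 0.043 0.028 -0.098" --pt "100 -4.4 3.6 -3.3 0.043 0.028 -0.098" --pt "100 -4.4 3.6 -3.3 0.043 0.028 -0.098" --pt "100 -4.4 3.6 -3.3 0.043 0.028 -0.098" --pt "100 -4.4 3.6 -3.3 0.043 0.028 -0.098"

```text
time_s: 6.27
tcp_pos: [0.5335, 0.2768, 0.2505]
ee_rot: [[-0.519, -0.786, 0.335], [-0.806, 0.581, 0.114], [-0.284, -0.211, -0.935]]
wrist_force: [0.1, 0.8, 0.4]
gripper_width: 0.998
gripper_force: 0.0
```

Request:
drive_tool --pt "100 -4.4 3.6 -3.3 0.043 0.028 -0.098" --pt "100 -4.4 3.6 -3.3 0.043 0.028 -0.098" --pt "100 -4.4 3.6 -3.3 0.043 0.028 -0.098" --pt "100 -4.4 3.6 -3.3 0.043 0.028 -0.098" --pt "100 -4.4 3.6 -3.3 0.043 0.028 -0.098"

```text
time_s: 6.68
tcp_pos: [0.5116, 0.2948, 0.234]
ee_rot: [[-0.864, -0.425, 0.272], [-0.392, 0.904, 0.169], [-0.317, 0.039, -0.947]]
wrist_force: [0.5, -0.1, -1.0]
gripper_width: 0.996
gripper_force: 0.0
```

Request:
drive_tool --pt "100 -4.4 3.6 -3.3 0.043 0.028 -0.098" --pt "100 0 0 0 0 0 0" --pt "100 0 0 0 0 0 0"

```text
time_s: 6.93
tcp_pos: [0.5077, 0.2985, 0.2312]
ee_rot: [[-0.903, -0.34, 0.264], [-0.3, 0.936, 0.183], [-0.309, 0.086, -0.947]]
wrist_force: [-0.3, -0.5, -0.6]
gripper_width: 0.998
gripper_force: 0.0
```

Run:
```python
from kin import *
Q,a=grip(17,30); G=C0-.030*a-.002*Q[:,2]
plan([(Q,G-.05*Q[:,2],6),(Q,G,4)])
w=cap('wrist')
src=open('fit.py').read(); i=src.index('def fit'); j=src.index('for P in [p'); exec(src[i:j])
for d in masks_of('tall_canister_mid',w):
    P=pts(w,cv2.erode(d['region'].astype(np.uint8),np.ones((5,5)))>0); print(d['p'],d['xy'])
    fit(P)
```

```text
t 6.93 F [-0.3 -0.5 -0.6] j [  48.   11.  -22.    7.  -39. -124.]
6 rows: shift [  3.38   2.36 -18.13] rot [0.0008 0.0001 0.0001] 0.001 | maxstep 2.6 err 0.0 j [  47.   20.  -28.   10.  -24. -126.]
4 rows: shift [  3.29   2.34 -11.83] rot [-0.  0. -0.] 0.0 | maxstep 1.6 err 0.0 j [  47.   25.  -29.   12.  -17. -129.]
0.64 [275.0, 206.5]
axis [0.83  0.252 0.497] [16.9 60.2] inl 1.0 len -0.0729 0.0908 0.16374900495711725 ctr [0.5648 0.33   0.0872] [0.57   0.3315 0.0903]
```

Consistent with the earlier fit. Descending now, then closing.

Request:
drive_tool --pt "100 3.4 2.4 -18.1 0 0 0" --pt "100 3.4 2.4 -18.1 0 0 0" --pt "100 3.4 2.4 -18.1 0 0 0" --pt "100 3.4 2.4 -18.1 0 0 0" --pt "100 3.4 2.4 -18.1 0 0 0"

```text
time_s: 7.45
tcp_pos: [0.5253, 0.3113, 0.1405]
ee_rot: [[-0.903, -0.34, 0.264], [-0.299, 0.936, 0.184], [-0.31, 0.087, -0.947]]
wrist_force: [-0.4, -0.2, -0.6]
gripper_width: 0.999
gripper_force: 0.0
```

Request:
drive_tool --pt "100 3.4 2.4 -18.1 0 0 0" --pt "100 3.3 2.3 -11.8 0 0 0" --pt "100 3.3 2.3 -11.8 0 0 0" --pt "100 3.3 2.3 -11.8 0 0 0" --pt "100 3.3 2.3 -11.8 0 0 0"

```text
time_s: 7.87
tcp_pos: [0.542, 0.3229, 0.0752]
ee_rot: [[-0.903, -0.34, 0.264], [-0.299, 0.936, 0.184], [-0.31, 0.087, -0.947]]
wrist_force: [0.7, 0.0, -0.3]
gripper_width: 1.001
gripper_force: 0.0
```

Request:
drive_tool --pt "100 0 0 0 0 0 0" --pt "100 0 0 0 0 0 0"

```text
time_s: 8.03
tcp_pos: [0.5415, 0.3225, 0.0752]
ee_rot: [[-0.903, -0.339, 0.263], [-0.298, 0.937, 0.182], [-0.308, 0.086, -0.947]]
wrist_force: [-0.3, -0.9, -0.1]
gripper_width: 1.0
gripper_force: 0.0
```

Run:
```python
from kin import *
Q,a=grip(17,30); G=C0-.030*a-.002*Q[:,2]
s=sense(); print('tool-frame offset mm',(Q.T@(G-s['tcp_pos'])*1000).round(1)); plan([(Q,G,1)])
w=cap('side'); cv2.imwrite('pics/s2.png',cv2.resize(w['frame'][160:400,40:360,::-1],None,fx=2,fy=2))
```

```text
tool-frame offset mm [ 0.5 -0.3 -0.1]
t 8.03 F [-0.3 -0.9 -0.1] j [  47.   25.  -29.   13.  -17. -130.]
1 rows: shift [-0.4  -0.45 -0.1 ] rot [ 0.0048 -0.0004  0.0019] 0.005 | maxstep 0.7 err 0.0 j [  47.   25.  -29.   12.  -17. -129.]
```

View pics/s2.png

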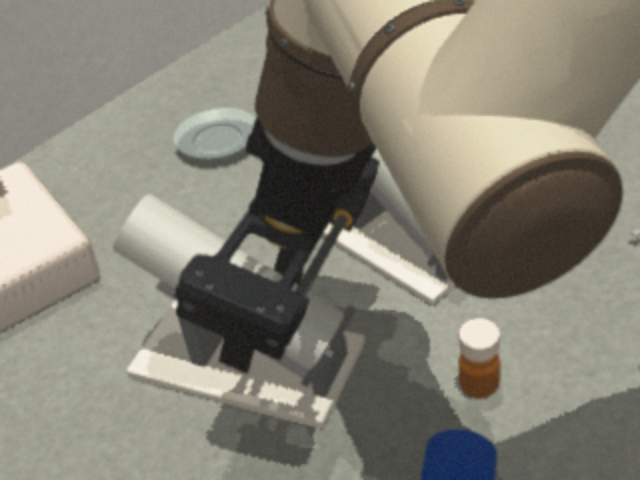

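The side view shows the jaws straddling the can's lower half at about (240,310), with clear flanks. Closing.

Request:
drive_tool --pt "0 0 0 0 0 0 0" --pt "0 0 0 0 0 0 0" --pt "0 0 0 0 0 0 0" --pt "0 0 0 0 0 0 0" --pt "0 0 0 0 0 0 0"

```text
time_s: 8.5
tcp_pos: [0.5417, 0.323, 0.0763]
ee_rot: [[-0.903, -0.338, 0.264], [-0.297, 0.937, 0.184], [-0.31, 0.088, -0.947]]
wrist_force: [0.5, -1.1, -0.4]
gripper_width: 0.709
gripper_force: 0.0
```

Request:
drive_tool --pt "0 0 0 0 0 0 0" --pt "0 0 0 0 0 0 0" --pt "0 0 0 0 0 0 0" --pt "0 0 0 0 0 0 0"

```text
time_s: 8.83
tcp_pos: [0.5417, 0.3223, 0.076]
ee_rot: [[-0.903, -0.338, 0.264], [-0.297, 0.937, 0.183], [-0.309, 0.087, -0.947]]
wrist_force: [0.7, -3.7, 2.9]
gripper_width: 0.573
gripper_force: 30.0
```

Run:
```python
from kin import *
s=sense(); np.savez('grasp.npz',R=s['ee_rot'],p=s['tcp_pos'],c=C0)
print(s['gripper_width'],s['gripper_force'],s['wrist_force'],s['moment'])
Rg,pg=np.array(s['ee_rot']),s['tcp_pos']
a0=Rt(17,30)[1]
# can pose in tool
at=Rg.T@a0; ct=Rg.T@(C0-pg)
def tcp(M,yaw,el):
    A0,_=Rt(17,30); A1,a=Rt(yaw,el); R=A1@A0.T@Rg
    return R,(M-.085*a)-R@ct
M0=C0+.085*a0
W=[]
def w(M,yaw,el,n): W.append((*tcp(M,yaw,el),n))
w(M0+[-.01,0,.1],17,30,7)
w(np.array([.62,.10,.33]),0,30,14)
w(tray(-.2,0,.20),TY,20,14)
w(tray(-.16,0,.085),TY,5,8)
w(tray(-.055,0,.080),TY,5,7)
w(tray(-.055,0,.072),TY,-21.5,7)
plan(W)
```

```text
0.5729599526392355 29.984334408072755 [ 0.72537168 -3.68683783  2.89846146] [-1.29703717  0.07965094 -0.23497626]
t 8.83 F [ 0.7 -3.7  2.9] j [  47.   25.  -29.   13.  -17. -130.]
7 rows: shift [-1.43  0.   14.29] rot [ 0.  0. -0.] 0.0 | maxstep 2.3 err 0.0 j [  48.   17.  -22.    8.  -32. -125.]
14 rows: shift [ -0.81 -15.89   7.09] rot [ 0.      0.     -0.0212] 0.021 | maxstep 1.6 err 0.0 j [  31.    3.  -24.    6.  -45. -122.]
14 rows: shift [ -7.01 -17.32  -7.71] rot [ 0.002   0.0124 -0.023 ] 0.026 | maxstep 2.6 err 0.0 j [   0.    5.  -33.   -4.  -42. -105.]
8 rows: shift [  4.05  -1.36 -10.74] rot [0.0104 0.031  0.    ] 0.033 | maxstep 2.1 err 0.0 j [ -4.  22. -23.  -9. -51. -97.]
7 rows: shift [14.22 -4.76 -0.71] rot [-0. -0.  0.] 0.0 | maxstep 2.2 err 0.0 j [ -6.  31.  -9.  -8. -57. -96.]
7 rows: shift [ 1.16 -0.39  6.19] rot [ 0.021   0.0627 -0.    ] 0.066 | maxstep 5.7 err 0.0 j [ -9.  42.  14. -11. -95. -98.]
```

Gripped at 0.573 opening with 30 N. Lifting and moving across.

Request:
drive_tool --pt "0 0 0 8 0 0 0" --pt "0 -1 0 16 0 0 0" --pt "0 -2 0 24 0 0 0" --pt "0 -2 0 24 0 0 0" --pt "0 -2 0 24 0 0 0"

```text
time_s: 9.25
tcp_pos: [0.5334, 0.3226, 0.1714]
ee_rot: [[-0.904, -0.338, 0.261], [-0.297, 0.937, 0.182], [-0.306, 0.087, -0.948]]
wrist_force: [-0.3, -0.3, -3.1]
gripper_width: 0.574
gripper_force: 30.0
```

Request:
drive_tool --pt "0 -2 0 24 0 0 0" --pt "0 -1 0 24 0 0 0" --pt "0 0 -5 16 0 0 -0.01" --pt "0 -0.8 -10 8 0 0 -0.02" --pt "0 -0.8 -16 5 0 0 -0.022"

```text
time_s: 9.67
tcp_pos: [0.5295, 0.2921, 0.2491]
ee_rot: [[-0.918, -0.289, 0.273], [-0.249, 0.953, 0.17], [-0.309, 0.088, -0.947]]
wrist_force: [-0.2, 0.4, -4.4]
gripper_width: 0.566
gripper_force: 30.0
```

Request:
drive_tool --pt "0 -0.8 -19 3 0 0 -0.022" --pt "0 -0.8 -19 3 0 0 -0.022" --pt "0 -0.8 -19 3 0 0 -0.022" --pt "0 -0.8 -19 3 0 0 -0.022" --pt "0 -0.8 -19 3 0 0 -0.022"

```text
time_s: 10.08
tcp_pos: [0.5252, 0.194, 0.2629]
ee_rot: [[-0.94, -0.179, 0.289], [-0.145, 0.98, 0.137], [-0.307, 0.087, -0.948]]
wrist_force: [0.2, -0.2, -2.9]
gripper_width: 0.573
gripper_force: 30.0
```

Request:
drive_tool --pt "0 -0.8 -19 3 0 0 -0.022" --pt "0 -0.8 -19 3 0 0 -0.022" --pt "0 -0.8 -19 3 0 0 -0.022" --pt "0 -0.8 -19 3 0 0 -0.022" --pt "0 -0.8 -19 0 0 0 -0.022"

```text
time_s: 10.5
tcp_pos: [0.5213, 0.0993, 0.2757]
ee_rot: [[-0.95, -0.071, 0.304], [-0.041, 0.994, 0.105], [-0.309, 0.087, -0.947]]
wrist_force: [-0.4, -0.6, -4.4]
gripper_width: 0.572
gripper_force: 30.0
```

```bash
cat >> kin.py <<'E'
if os.path.exists('grasp.npz'):
    g_=np.load('grasp.npz'); Rg,pg=g_['R'],g_['p']; a0=Rt(17,30)[1]; M0=C0+.085*a0
    at=Rg.T@a0; ct=Rg.T@(C0-pg)
def tcp(M,yaw,el):
    A0,_=Rt(17,30); A1,a=Rt(yaw,el); R=A1@A0.T@Rg
    return R,(M-.085*a)-R@ct
def W(*L): plan([(*tcp(np.array(M),y,e),n) for M,y,e,n in L])
def cur():
    s=sense(); R=np.array(s['ee_rot']); a=R@at; m=R@ct+s['tcp_pos']+.085*a; t=np.radians(TY); d=m-TR
    print('mouth',m.round(3),'tray',(d@[np.cos(t),np.sin(t),0]).round(3),(d@[-np.sin(t),np.cos(t),0]).round(3),d[2].round(3),'el',np.degrees(np.arcsin(a[2])).round(1),'yaw',np.degrees(np.arctan2(a[1],a[0])).round(1),'w',s['gripper_width'])
E
python3 - <<'E'
from kin import *
cur()
W((tray(-.2,0,.20),TY,20,14),(tray(-.16,0,.085),TY,5,8),(tray(-.055,0,.080),TY,5,7))
E
```

```text
mouth [0.621 0.102 0.33 ] tray -0.197 0.294 0.326 el 30.0 yaw 1.2 w 0.5715266387688486
t 10.5 F [-0.4 -0.6 -4.4] j [  30.    3.  -24.    5.  -45. -120.]
14 rows: shift [ -7.07 -17.27  -7.73] rot [ 0.0018  0.0124 -0.0245] 0.028 | maxstep 2.5 err 0.0 j [   0.    5.  -33.   -4.  -42. -105.]
8 rows: shift [  4.05  -1.36 -10.74] rot [0.0104 0.031  0.    ] 0.033 | maxstep 2.1 err 0.0 j [ -4.  22. -23.  -9. -51. -97.]
7 rows: shift [14.22 -4.76 -0.71] rot [-0. -0.  0.] 0.0 | maxstep 2.2 err 0.0 j [ -6.  31.  -9.  -8. -57. -96.]
```

Request:
drive_tool --pt "0 -7.1 -17.3 -7.7 0.002 0.0124 -0.0245" --pt "0 -7.1 -17.3 -7.7 0.002 0.0124 -0.0245" --pt "0 -7.1 -17.3 -7.7 0.002 0.0124 -0.0245" --pt "0 -7.1 -17.3 -7.7 0.002 0.0124 -0.0245" --pt "0 -7.1 -17.3 -7.7 0.002 0.0124 -0.0245"

```text
time_s: 10.92
tcp_pos: [0.4849, 0.0131, 0.2363]
ee_rot: [[-0.965, 0.057, 0.254], [0.08, 0.994, 0.08], [-0.248, 0.098, -0.964]]
wrist_force: [0.9, 0.7, -3.7]
gripper_width: 0.566
gripper_force: 30.0
```

Request:
drive_tool --pt "0 -7.1 -17.3 -7.7 0.002 0.0124 -0.0245" --pt "0 -7.1 -17.3 -7.7 0.002 0.0124 -0.0245" --pt "0 -7.1 -17.3 -7.7 0.002 0.0124 -0.0245" --pt "0 -7.1 -17.3 -7.7 0.002 0.0124 -0.0245" --pt "0 -7.1 -17.3 -7.7 0.002 0.0124 -0.0245"

```text
time_s: 11.33
tcp_pos: [0.4493, -0.0731, 0.198]
ee_rot: [[-0.962, 0.184, 0.203], [0.2, 0.978, 0.062], [-0.187, 0.1, -0.977]]
wrist_force: [0.8, -0.1, -3.6]
gripper_width: 0.573
gripper_force: 30.0
```

Request:
drive_tool --pt "0 -7.1 -17.3 -7.7 0.002 0.0124 -0.0245" --pt "0 -7.1 -17.3 -7.7 0.002 0.0124 -0.0245" --pt "0 -7.1 -17.3 -7.7 0.002 0.0124 -0.0245" --pt "0 -7.1 -17.3 -7.7 0.002 0.0124 -0.0245" --pt "0 0 0 0 0 0 0"

```text
time_s: 11.75
tcp_pos: [0.4193, -0.1429, 0.166]
ee_rot: [[-0.945, 0.287, 0.156], [0.298, 0.953, 0.052], [-0.134, 0.096, -0.986]]
wrist_force: [-1.4, -1.1, -3.6]
gripper_width: 0.571
gripper_force: 30.0
```

Request:
drive_tool --pt "0 4 -1.4 -10.7 0.01 0.031 0" --pt "0 4 -1.4 -10.7 0.01 0.031 0" --pt "0 4 -1.4 -10.7 0.01 0.031 0" --pt "0 4 -1.4 -10.7 0.01 0.031 0" --pt "0 0 0 0 0 0 0"

```text
time_s: 12.17
tcp_pos: [0.439, -0.1466, 0.1236]
ee_rot: [[-0.955, 0.295, 0.036], [0.297, 0.95, 0.092], [-0.007, 0.099, -0.995]]
wrist_force: [0.5, -0.2, -2.9]
gripper_width: 0.572
gripper_force: 30.0
```

Run:
```python
from kin import *
cur()
W((tray(-.16,0,.082),TY,4,5),(tray(-.055,0,.080),TY,4,7),(tray(-.055,0,.072),TY,-21.5,7))
w=cap('side'); cv2.imwrite('pics/s3.png',cv2.resize(w['frame'][30:270,200:520,::-1],None,fx=2,fy=2))
```

```text
mouth [ 0.545 -0.182  0.146] tray -0.179 0.002 0.142 el 12.4 yaw -18.4 w 0.5718713134418639
t 12.17 F [ 0.5 -0.2 -2.9] j [  -2.   14.  -28.   -7.  -46. -100.]
5 rows: shift [ 3.12 -1.34 -8.62] rot [ 0.009   0.0279 -0.0003] 0.029 | maxstep 1.8 err 0.0 j [ -4.  23. -22. -10. -52. -97.]
7 rows: shift [14.22 -4.76 -0.29] rot [-0. -0. -0.] 0.0 | maxstep 2.2 err 0.0 j [ -7.  31.  -8.  -8. -58. -96.]
7 rows: shift [ 1.17 -0.39  5.91] rot [ 0.0202  0.0603 -0.    ] 0.064 | maxstep 5.5 err 0.0 j [ -9.  42.  14. -11. -95. -98.]
```

View pics/s3.png

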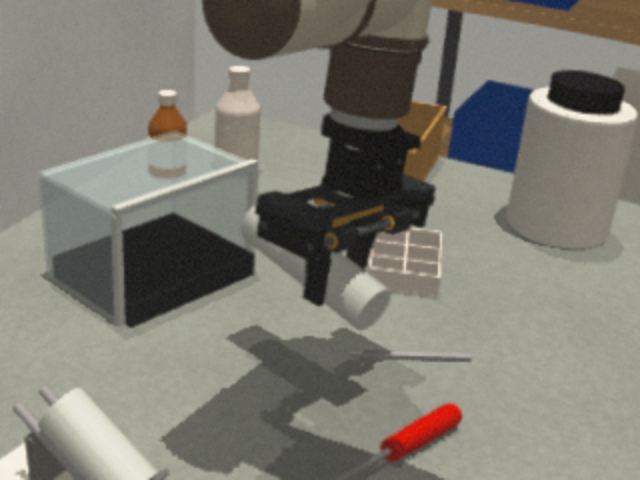

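The side view shows the can held in line with the box's open front, mouth near (250,235) and clear of the strip. Descending and inserting.

Request:
drive_tool --pt "0 3.1 -1.3 -8.6 0.009 0.028 0" --pt "0 3.1 -1.3 -8.6 0.009 0.028 0" --pt "0 3.1 -1.3 -8.6 0.009 0.028 0" --pt "0 3.1 -1.3 -8.6 0.009 0.028 0" --pt "0 3.1 -1.3 -8.6 0.009 0.028 0"

```text
time_s: 12.63
tcp_pos: [0.4543, -0.1526, 0.083]
ee_rot: [[-0.947, 0.307, -0.099], [0.292, 0.946, 0.137], [0.135, 0.101, -0.986]]
wrist_force: [-0.4, -0.2, -4.3]
gripper_width: 0.571
gripper_force: 30.0
```

Request:
drive_tool --pt "0 8 -2.6 0 0 0 0" --pt "0 14 -4.7 0 0 0 0" --pt "0 14 -4.7 0 0 0 0" --pt "0 14 -4.7 0 0 0 0" --pt "0 0 0 0 0 0 0"

```text
time_s: 13.05
tcp_pos: [0.5076, -0.1702, 0.0836]
ee_rot: [[-0.947, 0.306, -0.094], [0.292, 0.947, 0.135], [0.13, 0.1, -0.986]]
wrist_force: [0.4, 0.0, -3.1]
gripper_width: 0.572
gripper_force: 30.0
```

Run:
```python
from kin import *
cur()
W((tray(-.055,0,.080),TY,4,4),(tray(-.055,0,.072),TY,-21.5,7))
w=cap('side'); cv2.imwrite('pics/s4.png',cv2.resize(w['frame'][50:230,200:440,::-1],None,fx=3,fy=3))
```

```text
mouth [ 0.615 -0.206  0.09 ] tray -0.105 0.001 0.086 el 4.5 yaw -18.3 w 0.5719882735282705
t 13.05 F [ 0.4  0.  -3.1] j [ -5.  27. -15.  -9. -55. -97.]
4 rows: shift [11.67 -4.1  -1.28] rot [ 0.0006  0.0021 -0.0008] 0.002 | maxstep 1.9 err 0.0 j [ -7.  31.  -8.  -8. -58. -96.]
7 rows: shift [ 1.17 -0.39  5.91] rot [ 0.0202  0.0603 -0.    ] 0.064 | maxstep 5.5 err 0.0 j [ -9.  42.  14. -11. -95. -98.]
```

View pics/s4.png

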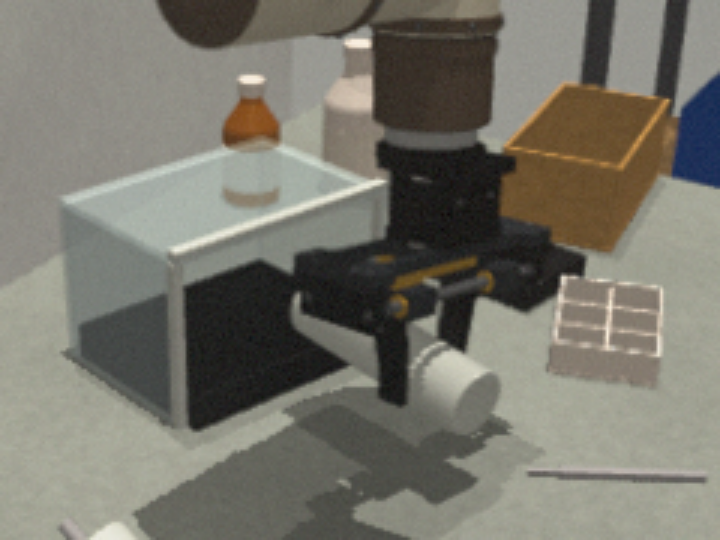

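The mouth at (310,295) lines up with the middle of the open front, below the strip. Pushing in, then tipping about the mouth.

Request:
drive_tool --pt "0 11.3 -3.9 -1.3 0 0.002 0" --pt "0 11.3 -3.9 -1.3 0 0.002 0" --pt "0 11.3 -3.9 -1.3 0 0.002 0" --pt "0 11.3 -3.9 -1.3 0 0.002 0" --pt "0 0 0 0 0 0 0"

```text
time_s: 13.52
tcp_pos: [0.5507, -0.1851, 0.0774]
ee_rot: [[-0.946, 0.307, -0.106], [0.292, 0.947, 0.136], [0.142, 0.098, -0.985]]
wrist_force: [-0.3, 0.5, -3.8]
gripper_width: 0.57
gripper_force: 30.0
```

Request:
drive_tool --pt "0 1.2 -0.4 5.9 0.02 0.06 0" --pt "0 1.2 -0.4 5.9 0.02 0.06 0" --pt "0 1.2 -0.4 5.9 0.02 0.06 0" --pt "0 0 0 0 0 0 0"

```text
time_s: 13.85
tcp_pos: [0.5541, -0.1863, 0.0953]
ee_rot: [[-0.903, 0.325, -0.281], [0.278, 0.941, 0.194], [0.327, 0.097, -0.94]]
wrist_force: [0.7, 0.2, -4.1]
gripper_width: 0.569
gripper_force: 30.0
```

Run:
```python
from kin import *
cur()
W((tray(-.057,0,.072),TY,-21.5,4))
w=cap('side'); cv2.imwrite('pics/s5.png',cv2.resize(w['frame'][50:230,200:440,::-1],None,fx=3,fy=3))
```

```text
mouth [ 0.661 -0.222  0.079] tray -0.056 0.001 0.075 el -7.1 yaw -18.3 w 0.5686665311600706
t 13.85 F [ 0.7  0.2 -4.1] j [ -7.  35.   1.  -9. -74. -97.]
4 rows: shift [ 1.61 -0.62  6.15] rot [ 0.0202  0.0594 -0.0009] 0.063 | maxstep 5.2 err 0.0 j [ -9.  42.  14. -11. -94. -98.]
```

View pics/s5.png

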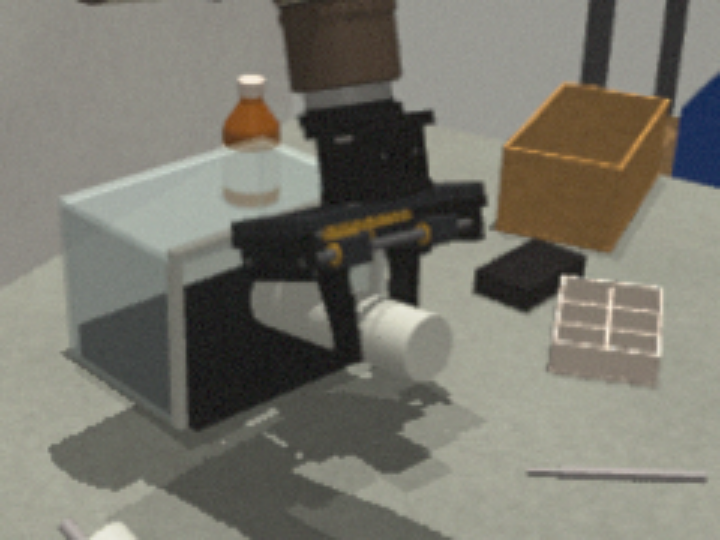

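The mouth is under the shield and the gripper body is still in front of the strip. Finishing the tip and waiting.

Request:
drive_tool --pt "0 1.4 -0.6 6.1 0.02 0.06 0" --pt "0 1.4 -0.6 6.1 0.02 0.06 0" --pt "0 1.4 -0.6 6.1 0.02 0.06 0" --pt "0 1.4 -0.6 6.1 0.02 0.063 0" --pt "0 0 0 0 0 0 0"

```text
time_s: 14.32
tcp_pos: [0.5588, -0.1883, 0.1184]
ee_rot: [[-0.794, 0.349, -0.498], [0.243, 0.933, 0.266], [0.557, 0.091, -0.825]]
wrist_force: [1.2, 0.2, -2.5]
gripper_width: 0.57
gripper_force: 30.3
```

Request:
drive_tool --pt "0 0 0 0 0 0 0" --pt "0 0 0 0 0 0 0" --pt "0 0 0 0 0 0 0" --pt "0 0 0 0 0 0 0" --pt "0 0 0 0 0 0 0"

```text
time_s: 14.73
tcp_pos: [0.5583, -0.1881, 0.1197]
ee_rot: [[-0.795, 0.348, -0.497], [0.242, 0.933, 0.266], [0.556, 0.091, -0.826]]
wrist_force: [-0.4, 0.5, -1.8]
gripper_width: 0.571
gripper_force: 30.2
```

Request:
drive_tool --pt "0 0 0 0 0 0 0" --pt "0 0 0 0 0 0 0" --pt "0 0 0 0 0 0 0" --pt "0 0 0 0 0 0 0" --pt "0 0 0 0 0 0 0"

```text
time_s: 15.15
tcp_pos: [0.5586, -0.1883, 0.119]
ee_rot: [[-0.794, 0.348, -0.498], [0.242, 0.933, 0.266], [0.557, 0.091, -0.826]]
wrist_force: [-0.2, -0.6, -1.6]
gripper_width: 0.568
gripper_force: 30.2
```

Request:
drive_tool --pt "0 0 0 0 0 0 0" --pt "0 0 0 0 0 0 0" --pt "0 0 0 0 0 0 0" --pt "0 0 0 0 0 0 0" --pt "0 0 0 0 0 0 0"

```text
time_s: 15.57
tcp_pos: [0.5586, -0.1883, 0.1191]
ee_rot: [[-0.794, 0.348, -0.498], [0.242, 0.933, 0.266], [0.557, 0.091, -0.826]]
wrist_force: [0.2, 0.3, -2.5]
gripper_width: 0.565
gripper_force: 30.2
```

Run:
```python
from kin import *
cur(); print(sense()['wrist_force'])
W((tray(-.057,0,.080),TY,4,6),(tray(-.18,0,.085),TY,6,7))
for n in('scene','side'):
    c=cap(n); cv2.imwrite(f'pics/p_{n}.png',c['frame'][:,:,::-1])
    for l in('ball_a',): print(n,[(d['p'],d['xy']) for d in search_frame(l,c)])
a=cv2.imread('pics/p_scene.png')[140:320,0:180]; b=cv2.imread('pics/p_side.png')[60:240,200:380]
cv2.imwrite('pics/p.png',cv2.resize(np.hstack([a,b]),None,fx=2.2,fy=2.2))
```

```text
mouth [ 0.658 -0.221  0.075] tray -0.059 0.0 0.071 el -21.9 yaw -18.3 w 0.5650248078499275
[ 0.24082567  0.33161122 -2.45812567]
t 15.57 F [ 0.2  0.3 -2.5] j [ -9.  42.  14. -11. -95. -98.]
6 rows: shift [-1.04  0.38 -6.77] rot [-0.0235 -0.0715 -0.0005] 0.075 | maxstep 6.4 err 0.0 j [ -7.  31.  -8.  -8. -58. -96.]
7 rows: shift [-16.63   5.56   0.15] rot [-0.0016 -0.0047  0.    ] 0.005 | maxstep 2.8 err 0.0 j [ -3.  20. -27.  -9. -48. -98.]
scene []
side [(0.62, [265.3, 152.4])]
```

View pics/p.png

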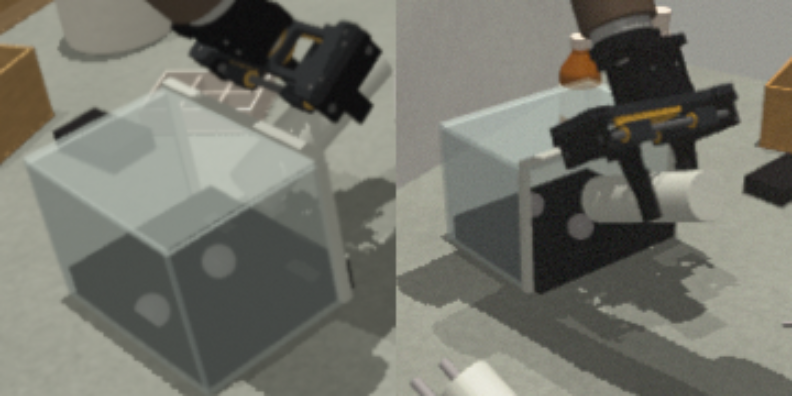

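Both balls lie on the tray floor, at (220,260) and (153,308) in the left half of the view, and the wrist load has dropped. Pivoting back, then withdrawing.

Request:
drive_tool --pt "0 -1 0.4 -6.8 -0.0235 -0.0715 0" --pt "0 -1 0.4 -6.8 -0.0235 -0.0715 0" --pt "0 -1 0.4 -6.8 -0.0235 -0.0715 0" --pt "0 -1 0.4 -6.8 -0.0235 -0.0715 0" --pt "0 -1 0.4 -6.8 -0.0235 -0.0715 0"

```text
time_s: 16.18
tcp_pos: [0.5537, -0.1864, 0.0853]
ee_rot: [[-0.935, 0.313, -0.169], [0.288, 0.944, 0.158], [0.209, 0.099, -0.973]]
wrist_force: [0.6, 1.1, -1.7]
gripper_width: 0.568
gripper_force: 30.2
```

Request:
drive_tool --pt "0 -1 0.4 -6.8 -0.0235 -0.0715 0" --pt "0 0 0 0 0 0 0" --pt "0 -16 5.3 0 0 0 0" --pt "0 -16 5.3 0 0 0 0" --pt "0 -16 5.3 0 0 0 0"

```text
time_s: 16.6
tcp_pos: [0.5046, -0.1699, 0.0786]
ee_rot: [[-0.946, 0.307, -0.104], [0.292, 0.947, 0.136], [0.14, 0.099, -0.985]]
wrist_force: [-0.1, 0.3, -0.7]
gripper_width: 0.567
gripper_force: 30.2
```

Request:
drive_tool --pt "0 -16 5.3 0 0 0 0" --pt "0 -16 5.3 0 0 0 0" --pt "0 -16 5.3 0 0 0 0" --pt "0 -16 5.3 0 0 0 0" --pt "0 0 0 0 0 0 0"

```text
time_s: 17.02
tcp_pos: [0.4378, -0.148, 0.0786]
ee_rot: [[-0.945, 0.308, -0.107], [0.292, 0.946, 0.138], [0.144, 0.099, -0.985]]
wrist_force: [-1.5, 0.4, -2.1]
gripper_width: 0.569
gripper_force: 30.2
```

Run:
```python
from kin import *
cur()
W((tray(-.2,0,.20),TY,20,8),([.62,.10,.33],0,30,14),(M0+[-.01,0,.14],17,30,14))
```

```text
mouth [ 0.546 -0.184  0.084] tray -0.178 0.0 0.08 el 3.7 yaw -18.3 w 0.5690196692410179
t 17.02 F [-1.5  0.4 -2.1] j [ -4.  22. -25. -10. -51. -97.]
8 rows: shift [-1.93  0.68 11.1 ] rot [-0.0111 -0.0337 -0.0003] 0.036 | maxstep 2.1 err 0.0 j [   0.    5.  -33.   -4.  -42. -105.]
14 rows: shift [ 7.01 17.32  7.71] rot [-0.002  -0.0124  0.023 ] 0.026 | maxstep 2.6 err 0.0 j [  31.    3.  -24.    6.  -45. -122.]
14 rows: shift [ 0.81 15.89 -4.24] rot [ 0.     -0.      0.0212] 0.021 | maxstep 1.6 err 0.0 j [  48.   15.  -19.    7.  -38. -124.]
```

Request:
drive_tool --pt "0 -1.9 0.7 11.1 -0.011 -0.034 0" --pt "0 -1.9 0.7 11.1 -0.011 -0.034 0" --pt "0 -1.9 0.7 11.1 -0.011 -0.034 0" --pt "0 -1.9 0.7 11.1 -0.011 -0.034 0" --pt "0 -1.9 0.7 11.1 -0.011 -0.034 0"

```text
time_s: 17.43
tcp_pos: [0.4321, -0.1455, 0.1349]
ee_rot: [[-0.955, 0.29, 0.067], [0.295, 0.952, 0.081], [-0.04, 0.097, -0.994]]
wrist_force: [0.4, 0.2, -2.0]
gripper_width: 0.571
gripper_force: 30.2
```

Request:
drive_tool --pt "0 -1.9 0.7 11.1 -0.011 -0.034 0" --pt "0 -1.9 0.7 11.1 -0.011 -0.034 0" --pt "0 -1.9 0.7 11.1 -0.011 -0.034 0" --pt "0 7 17.3 7.7 -0.002 -0.0124 0.023" --pt "0 7 17.3 7.7 -0.002 -0.0124 0.023"

```text
time_s: 17.85
tcp_pos: [0.4397, -0.1086, 0.1839]
ee_rot: [[-0.954, 0.234, 0.189], [0.248, 0.967, 0.053], [-0.171, 0.097, -0.98]]
wrist_force: [0.9, -0.0, -1.2]
gripper_width: 0.567
gripper_force: 30.2
```

Request:
drive_tool --pt "0 7 17.3 7.7 -0.002 -0.0124 0.023" --pt "0 7 17.3 7.7 -0.002 -0.0124 0.023" --pt "0 7 17.3 7.7 -0.002 -0.0124 0.023" --pt "0 7 17.3 7.7 -0.002 -0.0124 0.023" --pt "0 7 17.3 7.7 -0.002 -0.0124 0.023"

```text
time_s: 18.27
tcp_pos: [0.4752, -0.0212, 0.2221]
ee_rot: [[-0.964, 0.114, 0.242], [0.134, 0.989, 0.068], [-0.232, 0.098, -0.968]]
wrist_force: [1.1, -0.6, -1.5]
gripper_width: 0.569
gripper_force: 30.2
```

Request:
drive_tool --pt "0 7 17.3 7.7 -0.002 -0.0124 0.023" --pt "0 7 17.3 7.7 -0.002 -0.0124 0.023" --pt "0 7 17.3 7.7 -0.002 -0.0124 0.023" --pt "0 7 17.3 7.7 -0.002 -0.0124 0.023" --pt "0 7 17.3 7.7 -0.002 -0.0124 0.023"

```text
time_s: 18.68
tcp_pos: [0.51, 0.0653, 0.2605]
ee_rot: [[-0.956, -0.006, 0.293], [0.021, 0.996, 0.089], [-0.292, 0.091, -0.952]]
wrist_force: [0.1, -0.3, -1.1]
gripper_width: 0.57
gripper_force: 30.2
```

Request:
drive_tool --pt "0 7 17.3 7.7 -0.002 -0.0124 0.023" --pt "0 7 17.3 7.7 -0.002 -0.0124 0.023" --pt "0 0.8 15.9 -3 0 0 0.021" --pt "0 0.8 15.9 -3 0 0 0.021" --pt "0 0.8 15.9 -3 0 0 0.021"

```text
time_s: 19.1
tcp_pos: [0.5262, 0.1476, 0.2664]
ee_rot: [[-0.945, -0.116, 0.304], [-0.083, 0.989, 0.118], [-0.315, 0.086, -0.945]]
wrist_force: [0.4, -0.2, -1.6]
gripper_width: 0.568
gripper_force: 30.2
```

Request:
drive_tool --pt "0 0.8 15.9 -3 0 0 0.021" --pt "0 0.8 15.9 -3 0 0 0.021" --pt "0 0.8 15.9 -3 0 0 0.021" --pt "0 0.8 15.9 -3 0 0 0.021" --pt "0 0.8 15.9 -3 0 0 0.021"

```text
time_s: 19.52
tcp_pos: [0.5299, 0.2277, 0.2506]
ee_rot: [[-0.931, -0.221, 0.291], [-0.183, 0.971, 0.151], [-0.316, 0.087, -0.945]]
wrist_force: [-0.2, 0.6, -2.1]
gripper_width: 0.571
gripper_force: 30.2
```

Request:
drive_tool --pt "0 0.8 15.9 -3 0 0 0.021" --pt "0 0.8 15.9 -3 0 0 0.021" --pt "0 0.8 15.9 -3 0 0 0.021" --pt "0 0.8 12 -3 0 0 0.021" --pt "0 0 0 0 0 0 0"

```text
time_s: 19.93
tcp_pos: [0.5331, 0.2882, 0.2379]
ee_rot: [[-0.912, -0.302, 0.277], [-0.262, 0.949, 0.175], [-0.316, 0.087, -0.945]]
wrist_force: [-0.2, -0.1, -0.9]
gripper_width: 0.567
gripper_force: 30.2
```

Run:
```python
from kin import *
cur()
W((M0+[0,0,.06],17,30,6),(M0,17,30,5))
s=sense(); R=np.array(s['ee_rot']); a=R@at; print('pred axis',a.round(3),'ctr',(R@ct+s['tcp_pos']).round(4))
src=open('fit.py').read(); i=src.index('def fit'); j=src.index('for P in [p'); exec(src[i:j])
for n in('side','wrist'):
    w=cap(n)
    for d in masks_of('tall_canister_mid',w)[:2]:
        P=pts(w,cv2.erode(d['region'].astype(np.uint8),np.ones((5,5)))>0); print(n,d['p'],d['xy'],len(P))
        if len(P)>100: fit(P[P[:,2]>.15] if (P[:,2]>.15).sum()>100 else P)
```

```text
mouth [0.629 0.314 0.293] tray -0.256 0.498 0.289 el 30.4 yaw 14.8 w 0.567093338215433
t 19.93 F [-0.2 -0.1 -0.9] j [  46.   12.  -19.    7.  -40. -123.]
6 rows: shift [  1.43   5.68 -17.  ] rot [-0.0004  0.0011  0.0064] 0.006 | maxstep 2.2 err 0.0 j [  47.   21.  -24.    9.  -27. -125.]
5 rows: shift [ -0.  -0. -12.] rot [0. 0. 0.] 0.0 | maxstep 2.0 err 0.0 j [  47.   25.  -29.   13.  -17. -130.]
pred axis [0.834 0.22  0.506] ctr [0.5581 0.2949 0.2503]
side 0.73 [264.7, 396.9] 1315
axis [ 0.447 -0.894  0.009] [-63.4  89.5] inl 1.0 len -0.4954 -0.4306 0.0647071946851897 ctr [0.3293 0.402  0.0241] [0.3764 0.3078 0.025 ]
side 0.6 [143.4, 206.3] 1736
axis [0.842 0.227 0.489] [15.1 60.7] inl 0.52 len -0.11 0.0548 0.16481440568123912 ctr [0.5346 0.3242 0.2752] [0.539  0.3254 0.2777]
wrist 0.94 [277.8, 219.0] 16658
axis [0.838 0.242 0.489] [16.1 60.7] inl 0.56 len -0.1099 -0.0431 0.06678877758643159 ctr [0.4526 0.2603 0.2403] [0.5391 0.2853 0.2908]
```

The can's attitude in the hand is unchanged within about 1°. Lowering it.

Request:
drive_tool --pt "0 1.4 6.5 -8 0 0.001 0.0075" --pt "0 1.4 6.5 -16 0 0.001 0.0075" --pt "0 1.4 6.5 -20 0 0.001 0.0075" --pt "0 1.4 6.5 -20 0 0.001 0.0075" --pt "0 1.4 6.5 -20 0 0.001 0.0075"

```text
time_s: 20.55
tcp_pos: [0.5401, 0.3185, 0.154]
ee_rot: [[-0.904, -0.335, 0.267], [-0.293, 0.938, 0.185], [-0.312, 0.089, -0.946]]
wrist_force: [-0.0, -0.1, -1.5]
gripper_width: 0.57
gripper_force: 30.2
```

Request:
drive_tool --pt "0 1.4 2 -18 0 0 0" --pt "0 0 0 -10 0 0 0" --pt "0 0 0 0 0 0 0" --pt "0 0 0 0 0 0 0"

```text
time_s: 20.88
tcp_pos: [0.5414, 0.3201, 0.1262]
ee_rot: [[-0.904, -0.334, 0.266], [-0.293, 0.938, 0.184], [-0.311, 0.088, -0.946]]
wrist_force: [0.2, -0.2, -1.8]
gripper_width: 0.571
gripper_force: 30.2
```

Run:
```python
from kin import *
cur(); W((M0+[0,0,.02],17,30,3),(M0+[0,0,.003],17,30,3),(M0,17,30,2))
c=cap('scene'); 
d=cap('side')
cv2.imwrite('pics/r.png',np.hstack([cv2.resize(c['frame'][150:330,330:510,::-1],(390,390)),cv2.resize(d['frame'][180:400,50:270,::-1],(390,390))]))
```

```text
mouth [0.637 0.349 0.181] tray -0.26 0.534 0.177 el 30.1 yaw 16.7 w 0.5714137618789045
t 20.88 F [ 0.2 -0.2 -1.8] j [  47.   21.  -25.    9.  -25. -126.]
3 rows: shift [  0.12   0.74 -10.08] rot [-0.0006  0.0004  0.0013] 0.001 | maxstep 1.5 err 0.0 j [  47.   24.  -28.   11.  -21. -128.]
3 rows: shift [ 0.    0.   -5.67] rot [ 0. -0.  0.] 0.0 | maxstep 0.9 err 0.0 j [  47.   25.  -29.   13.  -18. -129.]
2 rows: shift [ 0.   0.  -1.5] rot [ 0. -0.  0.] 0.0 | maxstep 0.3 err 0.0 j [  47.   25.  -29.   13.  -17. -130.]
```

View pics/r.png

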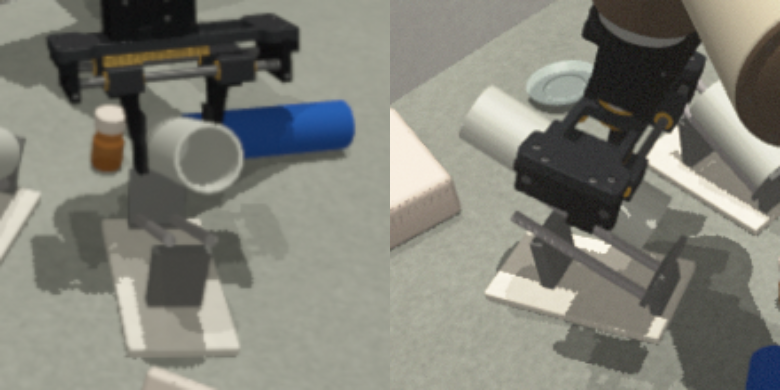

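The can is empty and sits squarely above its rods and end plate. Setting it down gently.

Request:
drive_tool --pt "0 0.2 1 -10 0 0 0.001" --pt "0 0.2 1 -10 0 0 0.001" --pt "0 0 0.2 -10 0 0 0.001" --pt "0 0 0 -6 0 0 0" --pt "0 0 0 -5 0 0 0"

```text
time_s: 21.4
tcp_pos: [0.5421, 0.3229, 0.0865]
ee_rot: [[-0.903, -0.337, 0.267], [-0.295, 0.937, 0.186], [-0.313, 0.089, -0.946]]
wrist_force: [0.1, -0.3, -0.4]
gripper_width: 0.57
gripper_force: 30.2
```

Request:
drive_tool --pt "0 0 0 -4 0 0 0" --pt "0 0 0 -2.5 0 0 0" --pt "0 0 0 0 0 0 0" --pt "0 0 0 0 0 0 0"

```text
time_s: 21.73
tcp_pos: [0.542, 0.3228, 0.0797]
ee_rot: [[-0.903, -0.338, 0.266], [-0.296, 0.937, 0.186], [-0.312, 0.089, -0.946]]
wrist_force: [-0.4, 0.6, -1.5]
gripper_width: 0.569
gripper_force: 30.2
```

Run:
```python
from kin import *
cur(); W((M0,17,30,1)); print(sense()['moment'])
```

```text
mouth [0.637 0.352 0.135] tray -0.261 0.537 0.131 el 30.2 yaw 16.9 w 0.5694345337410075
t 21.73 F [-0.4  0.6 -1.5] j [  47.   25.  -29.   13.  -18. -130.]
1 rows: shift [-0.22 -0.46 -3.74] rot [-0.0032  0.0023  0.0008] 0.004 | maxstep 0.3 err 0.0 j [  47.   25.  -29.   13.  -17. -130.]
[-0.48668426  0.6872237   0.03106401]
```

Request:
drive_tool --pt "0 -0.2 -0.4 -2 -0.003 0.002 0" --pt "0 0 0 0 0 0 0"

```text
time_s: 21.9
tcp_pos: [0.5416, 0.3223, 0.0775]
ee_rot: [[-0.904, -0.337, 0.264], [-0.296, 0.937, 0.183], [-0.309, 0.087, -0.947]]
wrist_force: [0.2, -0.3, -1.3]
gripper_width: 0.572
gripper_force: 30.2
```

Request:
drive_tool --pt "0 0 0 -1.7 0 0 0" --pt "0 0 0 0 0 0 0" --pt "0 0 0 0 0 0 0"

```text
time_s: 22.15
tcp_pos: [0.5418, 0.3224, 0.0762]
ee_rot: [[-0.903, -0.337, 0.265], [-0.296, 0.937, 0.183], [-0.31, 0.087, -0.947]]
wrist_force: [0.1, -1.5, 1.7]
gripper_width: 0.571
gripper_force: 30.0
```

Run:
```python
from kin import *
cur(); W((M0,17,30,1)); print(sense()['moment'])
```

```text
mouth [0.637 0.351 0.131] tray -0.261 0.536 0.127 el 30.0 yaw 16.9 w 0.5713380928293962
t 22.15 F [ 0.1 -1.5  1.7] j [  47.   25.  -29.   13.  -17. -130.]
1 rows: shift [-0.1  -0.06 -0.25] rot [-0.0005  0.0006  0.0008] 0.001 | maxstep 0.2 err 0.0 j [  47.   25.  -29.   13.  -17. -130.]
[-0.61825681  0.58829651 -0.04179529]
```

It now rests on the cradle, with the contact force matching the original grasp. Releasing and backing off.

Request:
drive_tool --pt "0 0 0 -0.4 0 0 0" --pt "100 0 0 0 0 0 0" --pt "100 0 0 0 0 0 0" --pt "100 0 0 0 0 0 0" --pt "100 0 0 0 0 0 0"

```text
time_s: 22.57
tcp_pos: [0.5416, 0.3224, 0.0751]
ee_rot: [[-0.904, -0.337, 0.264], [-0.297, 0.937, 0.183], [-0.309, 0.087, -0.947]]
wrist_force: [0.4, -0.4, 0.3]
gripper_width: 0.792
gripper_force: 0.0
```

Request:
drive_tool --pt "100 0 0 0 0 0 0" --pt "100 0 0 0 0 0 0" --pt "100 0 0 0 0 0 0" --pt "100 0 0 0 0 0 0" --pt "100 0 0 0 0 0 0"

```text
time_s: 22.98
tcp_pos: [0.5415, 0.3223, 0.0753]
ee_rot: [[-0.904, -0.337, 0.264], [-0.297, 0.937, 0.183], [-0.309, 0.087, -0.947]]
wrist_force: [0.1, 0.2, 0.5]
gripper_width: 0.995
gripper_force: 0.0
```

Request:
drive_tool --pt "100 -2.6 -1.9 9.5 0 0 0" --pt "100 -2.6 -1.9 9.5 0 0 0" --pt "100 -4 -2.8 14 0 0 0" --pt "100 -4 -2.8 14 0 0 0" --pt "100 -4 -2.8 18 0 0 0"

```text
time_s: 23.4
tcp_pos: [0.5237, 0.3095, 0.1413]
ee_rot: [[-0.904, -0.337, 0.263], [-0.296, 0.937, 0.182], [-0.308, 0.087, -0.947]]
wrist_force: [0.5, 0.4, 0.6]
gripper_width: 1.001
gripper_force: 0.0
```

Request:
drive_tool --pt "100 -4 -3 20 0 0 0" --pt "100 -4 -3 20 0 0 0" --pt "100 -4 -3 20 0 0 0" --pt "100 -4 -3 20 0 0 0" --pt "100 0 0 0 0 0 0"

```text
time_s: 23.82
tcp_pos: [0.5094, 0.2992, 0.2269]
ee_rot: [[-0.901, -0.339, 0.271], [-0.295, 0.936, 0.19], [-0.318, 0.091, -0.944]]
wrist_force: [0.6, 0.5, 0.8]
gripper_width: 1.001
gripper_force: 0.0
```

Run:
```python
from kin import *
s=sense(); print(s['time_s'],s['gripper_width'],s['wrist_force'])
src=open('fit.py').read(); i=src.index('def fit'); j=src.index('for P in [p'); exec(src[i:j])
im=[]
for n in('side','wrist','scene'):
    w=cap(n)
    for d in masks_of('tall_canister_mid',w)[:2]:
        P=pts(w,cv2.erode(d['region'].astype(np.uint8),np.ones((5,5)))>0); print(n,d['p'],d['xy'],len(P))
        if len(P)>100 and n!='scene': fit(P)
    im.append(w['frame'])
cv2.imwrite('pics/f.png',np.hstack([cv2.resize(im[0][60:400,40:380],(390,390)),cv2.resize(im[2][120:420,0:450],(390,300)).copy() if 0 else cv2.resize(im[2][140:320,0:180],(390,390))])[:,:,::-1])
```

```text
23.8167 1.0010488025157456 [0.63034271 0.54558581 0.84973873]
side 0.86 [155.2, 301.3] 3191
axis [0.831 0.253 0.496] [16.9 60.3] inl 1.0 len -0.0701 0.0907 0.16081496809214313 ctr [0.5647 0.3287 0.0872] [0.5724 0.3311 0.0918]
side 0.7 [267.3, 399.5] 1313
axis [ 0.445 -0.896  0.006] [-63.6  89.7] inl 1.0 len -0.4981 -0.4336 0.06446421528214263 ctr [0.3292 0.4022 0.0242] [0.3762 0.3077 0.0249]
wrist 0.85 [276.9, 208.4] 9436
axis [0.831 0.252 0.496] [16.9 60.2] inl 1.0 len -0.0735 0.0853 0.15880776729109397 ctr [0.5603 0.3286 0.0845] [0.5696 0.3314 0.09  ]
scene 0.82 [416.0, 244.4] 1005
scene 0.62 [450.4, 208.6] 1395
```

View pics/f.png

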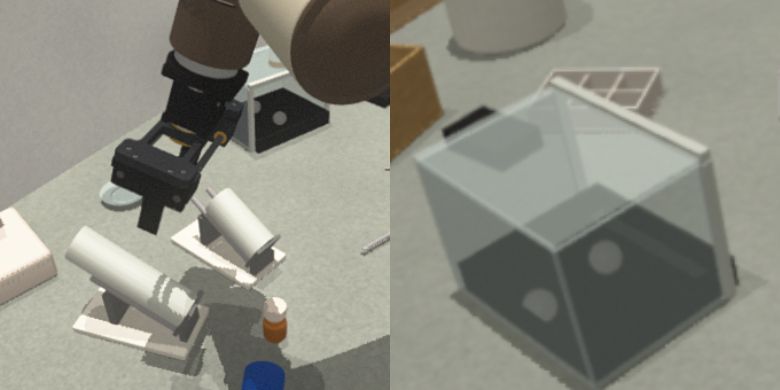

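The left view shows the can back in its cradle at (130,280), at the same fitted pose as before. The right view shows both balls in the tray, at (605,257) and (540,305), and the robot is clear of everything.

```bash
python3 -c "
from station import finish_job
print(finish_job())"
```

```text
the job is handed in; nothing more can be done
None
```

The job is handed in at about 24 s of the 64 s: both balls are in the tray, the canister is back in its cradle within about 1–2 mm of its original fit, and the arm is clear, with no contact against the shield or tray seen in the pictures or the force readings.

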